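Wind up the clamping fixture with its folding crank

ROBOT

A 6-joint arm with a two-finger parallel gripper is mounted at the origin on the work surface. World frame = base frame: x ahead of the robot, y to its left, z up, the work surface at z = 0. Lengths are in m, angles in rad, forces in N, time in s.
With the tool pointing down it reaches from about 0.35 to 0.975 m from the base axis. Payload 4.9 kg.
Tool frame: the origin (TCP) lies midway between the tips of the shut fingers; the grasp point (between the pads) lies 19 mm behind it; z points along the fingers, y is the direction in which the jaws open and shut (so a half turn about z gives the same grasp; the last joint's range is limited). The gripper opens to 85 mm and grips with 20 to 120 N. Pads are 22 mm wide; open, the fingers measure 114 mm over their backs; the gripper's body (76 mm by 85 mm) begins 54 mm behind the grasp point. The pads swing forward as they close: fully open they stand 13 mm farther back than shut.
Start: joints at [-1.252, 0.053, 1.613, -0, 1.476, -0.119], TCP at [0.265, -0.566, 0.231] pointing down, gripper open.
Joint ranges: [-3.01, 3.01], [-1.01, 2.22], [0.06, 2.58], [-1.02, 4.17], [0.09, 2.62], [-3.14, 3.14]. Speed limits (rad/s): [2.57, 2.57, 3.14, 3.14, 3.14, 3.14].

INTERFACE

Orientations are given as a unit quaternion [w, x, y, z].
In Python, from plant import manip gives the robot as it stands. The module is installed in compiled form; this text tells all that it offers.
- The arm moves only by the tool move_arm, never from a script. Its argument "rows" is a list of rows, each an object of numbers: "tx", "ty", "tz": the shift along the tool's x, y, z in m; "ax", "ay", "az": the turn, a rotation vector about the tool's x, y, z in degrees; "jaw": the closure in counts, from 0 (fully open) to 255 (shut). In form: [{"tx": .., "ty": .., "tz": .., "ax": .., "ay": .., "az": .., "jaw": ..}, ...]. A call has 1 to 12 rows; each row shifts and turns the pose as measured when the row begins, along the tool's axes as they then stand; what a row does not reach is not made up. A row lasts 1/10 s, in which the tool goes at most 50 mm and 8.59 degrees, less where a joint would pass 70% of its speed; a pose out of reach is approached as far as the arm can. A call with a gripper value outside its range is refused whole. The fingers move at their own pace and stop on an object; the grip force is fixed at half the most. Time passes only in rows, so rows that do not move let the fingers close. It gives the time, the measured TCP pose, the force and the opening at its end, in the units of the state.
- manip.state(): the state, without advancing time (a new reading comes with each control period).
- manip.grab_frame(name): name is "scene" or "side" or "wrist"; returns a dict with "color" (480x640x3 uint8, red, green, blue), "intrinsics" (3x3 intrinsics, pixels), "R" (3x3) and "t" (3): a world point X has camera coordinates R X + t. Camera axes: x right, y down, z forward; pixel columns grow to the right and rows downward; lengths in m; the calibration is good to about 2 mm. A picture is of the moment at which its call begins. There is no depth.
- manip.job_done(): hands the job in, once; it reports no verdict.
The state is a dict: "time": time; "joint_pos": joint angles; "joint_vel": joint speeds; "joint_efforts": joint torques, N m; "tool_pos": TCP position; "tool_rot": TCP orientation; "contact_force": force on the tool from outside, world axes, zero at the start; "ft_torque": the same for the moment, N m; "gripper_width": opening from 0.0 (shut) to 1.0 (fully open).
Only numpy, scipy, OpenCV 4.12 (cv2) and the standard library are available. Lean on these libraries where they do the work, as an engineer would, in place of code of your own. Each camera call takes 0.05 s, during which the arm holds its last target.

TASK

Clamp the aluminium plate in the fixture on the bench: swing the crank's folded handle fully upright, crank clockwise until the plate meets the stop block and presses its sprung pad about half-way in (you will feel it stiffen; do not drive the pad to its stop), then fold the handle fully back down on the crank. The plate stays flat and square between the jaws, clamped; leave the hammer, the can and the V-block alone.

Things in the scene. Friction and masses are not known exactly. Their poses are not given: they have to be found in the camera images.
- vice: Green cast fixture bolted to the bench. Origin at bench height under the crank axis, z up. A gearbox 110 x 100 mm, 75 mm high, stands at the origin and carries the crank; two bed rails (together 120 mm wide in x, 40 mm high) run along the fixture's +y from 50 to 390 mm.
- bed_end (a point): Far end of the rails, 390 mm along +y, 40 mm up. Before it a grey stop block is bolted to the rails, elsewhere each time and not measured: the face of its sprung pad (112 mm wide, 32 high) lies 235 to 265 mm along +y from the crank axis. The pad gives way 16 mm in +y: 30 N start it, then 3 N more per mm (54 N half-way, 78 N at its stop).
- jaw: Dark steel moving jaw, 116 x 40 x 30 mm, on the rails between gearbox and plate. Origin at the middle of the foot of its clamping face (the +y side), 40 mm above the bench. A screw drives it in the fixture's +y, towards the plate, by 40 mm for each clockwise turn of the crank (6.37 mm per rad); its face is 115 mm along +y from the crank axis at crank 0.
- plate: Loose aluminium plate 100 mm (its x, across the rails) x 70 mm (its y) x 16 mm thick, 0.3 kg, lying on the rails between the jaw and the stop block, with gaps on both sides and a little askew. Origin at the centre of its underside; z up.
- crank_axis (a point): Point on the crank's vertical axis at the height of the handle hinge, 120 mm above the bench. Axes as the fixture's. The crank arm is a flat steel bar 22 mm wide, its top 96 mm above the bench (round hub cap, 32 mm across, 99 mm), 85 mm from the axis to the handle hinge.
- crank (a joint): Turn of the crank in rad, growing clockwise seen from above; 0 to 3 at the start. At 0 the arm points along the fixture's +x, at 1.57 along its -y. The screw is stiff and stays where left: turning takes 0.54 N m (6.4 N at the handle) when free, 0.19 N m more from first touch of the sprung pad, 0.34 more with the pad half-way in, 0.5 more at its stop.
- handle (a joint): Fold angle of the handle in rad: 0 folded down, lying level above the arm and pointing from the hinge to the hub and just past it; 1.57 upright, at its stop. The hinge is stiff (0.2 N m) and stays where it is left.
- handle_hinge (a point): The handle's hinge, at the arm's end, 85 mm from the crank axis and 120 mm above the bench. Its x axis points out along the arm when the handle is folded; its y axis is the hinge line, level and at right angles to the arm; the cheeks that hold it are 24 mm wide.
- handle_tab (a point): Centre of the flat steel tab at the handle's free end, 86 mm from the hinge: 26 mm along the handle, 16 mm high when folded, 10 mm thick along the hinge line. It does not spin. Folded, it lies next to the crank axis, its centre 21 mm above the hub cap. Pinched across its thickness from above, it turns between the fingers as the handle swings.
- handle_mid (a point): Middle of the handle's round black sleeve, 43 mm from the hinge: 23 mm diameter, 56 mm long (15 to 71 mm from the hinge), spinning freely on the handle, so a gripper can hold it and go round without turning. With the handle upright the tab above it reaches 219 mm above the bench.
- hammer: Bystander: hammer lying on the bench on the other side of the gearbox from the rails. Leave alone.
- oilcan: Bystander: grey metal can, 64 mm diameter, 110 mm high, standing beyond the rails. Leave alone.
- vblock: Bystander: dark steel V-block 60 x 70 x 40 mm beyond the rails. Leave alone.
There are look-alikes about, which are no part of the job. Of the things shaped like the plate, the aluminium one is meant.

How it is judged:
By the outcome, as a careful person would: the job done as asked, in the order asked, and still so for the second after the job is handed in, with the robot touching nothing.
It also fails if it takes over 72 s, if anything falls off the work surface, if the arm or the gripper's body presses on something with over 40 N, if the wrist force passes 120 N, or if a joint passes its speed limit or range.

## Working session

There is one attempt and no reset: what is moved stays moved. The work goes in short steps, Python scripts to look and compute and a tool call to move; the robot and the scene stay as the last step left them, time stands still between calls to the robot, and variables do not carry over. Pictures are saved under pics/ and viewed, and the job is handed in when it is done.

Besides the shell and the picture viewer there is one more tool, called after "Call:" as name(argument=value, ...) on one line, values as JSON. move_arm: Moves the arm, as the interface text tells. Its arguments: {"type":"object","properties":{"rows":{"type":"array"}},"required":["rows"]}

```bash
mkdir -p pics; ls; cat > h.py <<'E'
import numpy as np, cv2
from plant import manip
def grab(name,fn=None):
    f=manip.grab_frame(name)
    if fn: cv2.imwrite('pics/'+fn,cv2.cvtColor(f['color'],cv2.COLOR_RGB2BGR))
    return f
def proj(f,X):
    c=f['R']@np.asarray(X,float)+f['t']; p=f['intrinsics']@c; return p[:2]/p[2]
def ray(f,uv):
    d=np.linalg.inv(f['intrinsics'])@np.array([uv[0],uv[1],1.]); R=f['R']
    return -R.T@f['t'], R.T@d
def onz(f,uv,z):
    o,d=ray(f,uv); return o+d*(z-o[2])/d[2]
def tri(f1,u1,f2,u2):
    o1,d1=ray(f1,u1);o2,d2=ray(f2,u2)
    d1/=np.linalg.norm(d1);d2/=np.linalg.norm(d2)
    s=np.linalg.lstsq(np.c_[d1,-d2],o2-o1,rcond=None)[0]
    a=o1+s[0]*d1;b=o2+s[1]*d2
    return (a+b)/2,np.linalg.norm(a-b)
E
python3 - <<'E'
from h import *
for n in ['scene','side','wrist']:
    f=grab(n,n+'0.png'); print(n,np.round(-f['R'].T@f['t'],3),np.round(f['R'][2],2),f['intrinsics'][0,0])
s=manip.state(); print({k:np.round(v,3) for k,v in s.items()})
E
```

```text
pics
scene [0.991 0.677 0.645] [-0.43 -0.71 -0.56] 557.5999415564222
side [-0.047  0.621  0.704] [ 0.56 -0.6  -0.57] 562.5609079786855
wrist [ 0.338 -0.532  0.373] [-0.28 -0.13 -0.95] 416.9947034636007
{'time': np.float64(0.15), 'joint_pos': array([-1.252,  0.053,  1.614, -0.   ,  1.476, -0.119]), 'joint_vel': array([ 0.001, -0.001, -0.004,  0.   , -0.   , -0.001]), 'joint_efforts': array([-0.0000e+00, -3.9424e+01, -3.7072e+01, -0.0000e+00,  5.0000e-03,
        0.0000e+00]), 'tool_pos': array([ 0.265, -0.566,  0.23 ]), 'tool_rot': array([-0.001,  0.976,  0.217, -0.   ]), 'contact_force': array([ 0.151, -0.376,  0.286]), 'ft_torque': array([ 0.008, -0.006,  0.   ]), 'gripper_width': np.float64(1.0)}
```

View pics/scene0.png

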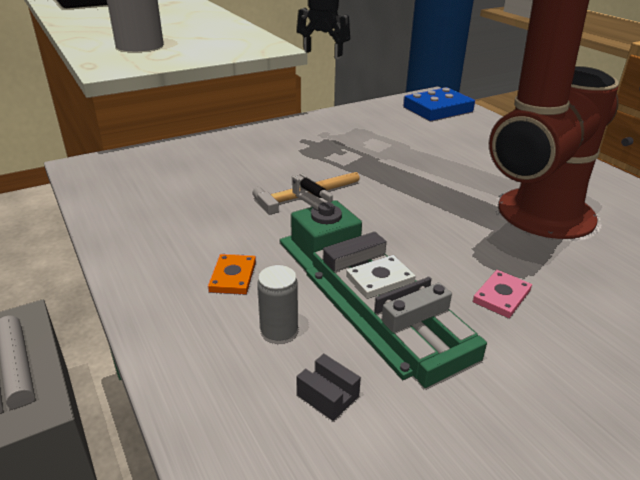

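View pics/side0.png

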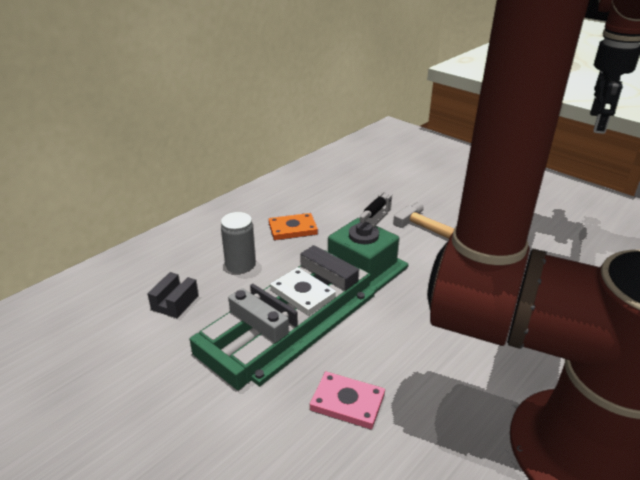

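View pics/wrist0.png

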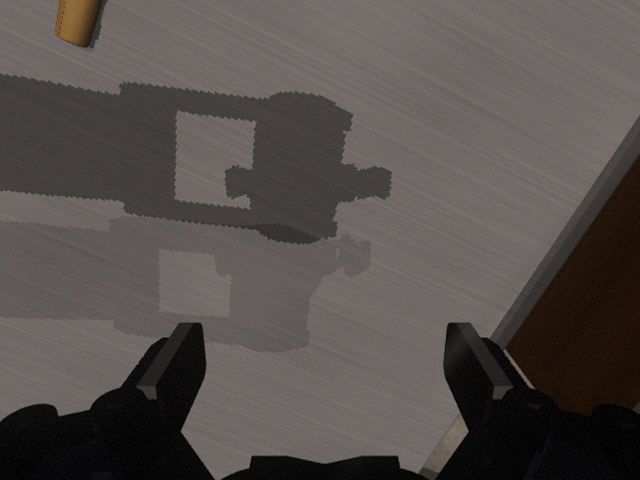

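The scene shows four plate-shaped things. At (232,273) there is an orange one, at (503,292) a pink one, at (438,102) a blue one, and at (381,273) a silver-white one on the rails. The silver-white one fits: it is aluminium and sits between the jaw and the stop. The crank hub is near (325,212), with the handle folded. I'll enlarge to confirm.

```bash
python3 - <<'E'
import cv2,numpy as np
a=cv2.imread('pics/scene0.png')[160:400,240:500]; b=cv2.imread('pics/side0.png')[180:390,180:420]
cv2.imwrite('pics/c1.png',cv2.resize(a,None,fx=3,fy=2.5,interpolation=cv2.INTER_CUBIC)[:600])
cv2.imwrite('pics/c1.png',cv2.resize(a,(650,600),interpolation=cv2.INTER_CUBIC))
cv2.imwrite('pics/c2.png',cv2.resize(b,(686,600),interpolation=cv2.INTER_CUBIC))
E
```

```text
(no output)
```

View pics/c1.png

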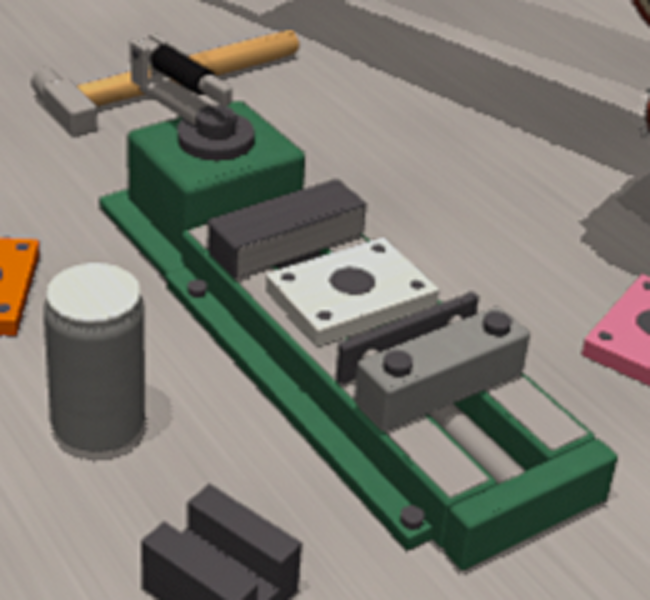

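View pics/c2.png

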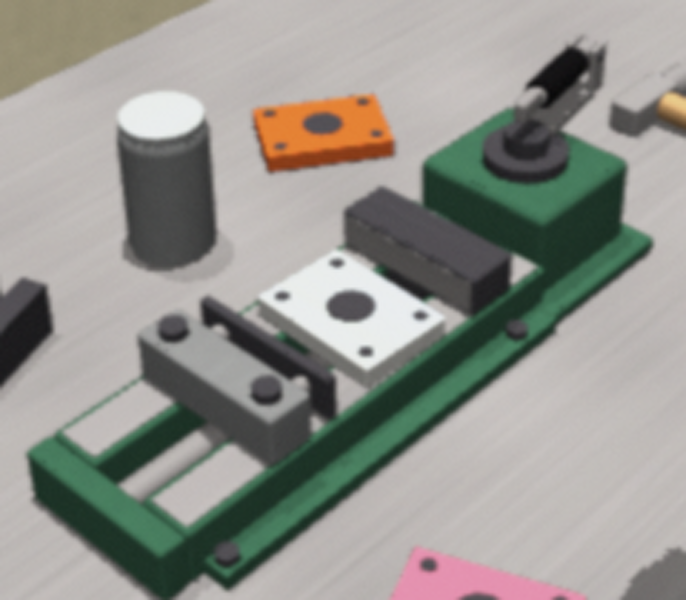

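The crop confirms the silver-white plate, slightly askew on the rails between the jaw and the pad. Next I'll triangulate the gearbox corners, the rail end, the hub and the handle parts by pixel.

```bash
cat > m1.py <<'E'
from h import *
fs=grab('scene');fd=grab('side')
S=lambda x,y:(240+x/2.5-.3,160+y/2.5-.3)
D=lambda x,y:(180+x/2.858-.3,180+y/2.857-.3)
P={'gA(far-x?)':((128,148),(513,108)),
'gB':((190,190),(425,160)),
'gC':((304,155),(545,218)),
'gD':((246,103),(626,168)),
'hub':((217,118),(526,135)),
'endL':((463,520),(32,455)),
'endR':((614,452),(165,553)),
'tab':((222,92),(529,104)),
'sleevemid':((183,70),(557,78)),
'hinge':((143,50),(594,50)),
'jawtopL':((210,222),(347,207)),'jawtopR':((365,205),(472,275)),
'padtopL':((340,347),(205,298)),'padtopR':((475,295),(335,378)),
'plL':((267,282),(337,250)),'plnear':((318,325),(257,298)),'plR':((438,287),(370,368)),'plfar':((380,240),(444,318)),}
for k,(a,b) in P.items():
    X,e=tri(fs,S(*a),fd,D(*b)); print(k,np.round(X,4),round(e*1e3,1))
E
python3 m1.py
```

```text
gA(far-x?) [ 0.5638 -0.1678  0.0618] 11.3
gB [ 0.5607 -0.0697  0.0722] 1.0
gC [ 0.4577 -0.0728  0.0712] 2.4
gD [ 0.4553 -0.1615  0.0695] 1.7
hub [ 0.5098 -0.1171  0.094 ] 1.3
endL [0.5649 0.2663 0.035 ] 5.8
endR [0.4482 0.2666 0.0374] 1.2
tab [ 0.5078 -0.1151  0.1192] 1.9
sleevemid [ 0.517  -0.1586  0.118 ] 1.1
hinge [ 0.5246 -0.2116  0.1136] 0.6
jawtopL [ 0.5727 -0.0103  0.0709] 21.9
jawtopR [0.455  0.0049 0.07  ] 2.7
padtopL [0.5638 0.1315 0.0694] 0.7
padtopR [0.4527 0.1301 0.0695] 0.4
plL [0.5534 0.0268 0.0503] 4.0
plnear [0.5544 0.0956 0.0555] 5.2
plR [0.4557 0.0969 0.0543] 0.8
plfar [0.4559 0.029  0.0515] 1.2
```

Call:
move_arm(rows=[{"tz": -0.012, "az": -8.4}, {"tz": -0.012, "az": -8.4}, {"tz": -0.012, "az": -8.4}, {"tz": -0.012, "az": -8.4}, {"tz": -0.012, "az": -8.4}, {"tz": -0.012, "az": -8.4}, {"tz": -0.012, "az": -8.4}, {"tz": -0.012, "az": -8.4}, {"tz": -0.012, "az": -8.4}])

```text
schema error: expected keys tx, ty, tz, ax, ay, az, jaw
```

```bash
cat >> h.py <<'E'
from scipy.spatial.transform import Rotation as Rn
def tool():
    s=manip.state(); q=s['tool_rot']; return np.array(s['tool_pos']),Rn.from_quat([q[1],q[2],q[3],q[0]]).as_matrix(),s
def plan(target,yaw=None):
    """yaw: wanted world angle(deg) of tool y; prints tool-frame shift, az"""
    p,R,s=tool(); print('pos',np.round(p,4),'yang',round(np.degrees(np.arctan2(R[1,1],R[0,1])),2),'tz',np.round(R[:,2],3),'F',np.round(s['contact_force'],1),'w',round(s['gripper_width'],3),'t',round(s['time'],2))
    print('shift mm',np.round(R.T@(np.array(target)-p)*1e3,1))
    if yaw is not None:
        a=np.degrees(np.arctan2(R[1,1],R[0,1])); d=(yaw-a+90)%180-90
        print('az',-d)
E
python3 -c "
from h import *
plan([.52,-.18,.36],10)
print(manip.state()['joint_pos'])"
```

```text
pos [ 0.2649 -0.5658  0.2307] yang -64.92 tz [-0.     0.001 -1.   ] F [-0.2  0.7 -0.8] w 0.998 t 0.25
shift mm [ 394.6 -241.3 -129. ]
az -74.91633954197454
[-1.25200180e+00  5.30349983e-02  1.61358871e+00 -1.61104649e-05
  1.47600330e+00 -1.18996352e-01]
```

Call:
move_arm(rows=[{"tx": 0, "ty": 0, "tz": -0.012, "ax": 0, "ay": 0, "az": -8.4, "jaw": 0}, {"tx": 0, "ty": 0, "tz": -0.012, "ax": 0, "ay": 0, "az": -8.4, "jaw": 0}, {"tx": 0, "ty": 0, "tz": -0.012, "ax": 0, "ay": 0, "az": -8.4, "jaw": 0}, {"tx": 0, "ty": 0, "tz": -0.012, "ax": 0, "ay": 0, "az": -8.4, "jaw": 0}, {"tx": 0, "ty": 0, "tz": -0.012, "ax": 0, "ay": 0, "az": -8.4, "jaw": 0}, {"tx": 0, "ty": 0, "tz": -0.012, "ax": 0, "ay": 0, "az": -8.4, "jaw": 0}, {"tx": 0, "ty": 0, "tz": -0.012, "ax": 0, "ay": 0, "az": -8.4, "jaw": 0}, {"tx": 0, "ty": 0, "tz": -0.012, "ax": 0, "ay": 0, "az": -8.4, "jaw": 0}, {"tx": 0, "ty": 0, "tz": -0.012, "ax": 0, "ay": 0, "az": -8.4, "jaw": 0}])

```text
time: 1.15
tool_pos: [0.2642, -0.564, 0.337]
tool_rot: [-0.005, 0.625, 0.78, 0.003]
contact_force: [0.5, -0.3, -0.9]
gripper_width: 0.996
```

```bash
python3 -c "
from h import *
plan([.52,-.18,.36],10)
print(manip.state()['joint_pos'])"
```

```text
pos [ 0.2642 -0.564   0.337 ] yang 12.59 tz [-0.003  0.01  -1.   ] F [ 0.5 -0.3 -0.9] w 0.996 t 1.15
shift mm [319.3 333.3 -20. ]
az 2.5869209064384933
[-1.25205192e+00  1.38343426e-02  1.47894443e+00 -3.59211290e-05
  1.65953613e+00 -1.47173228e+00]
```

Call:
move_arm(rows=[{"tx": 0.027, "ty": 0.028, "tz": 0, "ax": 0, "ay": 0, "az": 0, "jaw": 0}, {"tx": 0.027, "ty": 0.028, "tz": 0, "ax": 0, "ay": 0, "az": 0, "jaw": 0}, {"tx": 0.027, "ty": 0.028, "tz": 0, "ax": 0, "ay": 0, "az": 0, "jaw": 0}, {"tx": 0.027, "ty": 0.028, "tz": 0, "ax": 0, "ay": 0, "az": 0, "jaw": 0}, {"tx": 0.027, "ty": 0.028, "tz": 0, "ax": 0, "ay": 0, "az": 0, "jaw": 0}, {"tx": 0.027, "ty": 0.028, "tz": 0, "ax": 0, "ay": 0, "az": 0, "jaw": 0}, {"tx": 0.027, "ty": 0.028, "tz": 0, "ax": 0, "ay": 0, "az": 0, "jaw": 0}, {"tx": 0.027, "ty": 0.028, "tz": 0, "ax": 0, "ay": 0, "az": 0, "jaw": 0}, {"tx": 0.027, "ty": 0.028, "tz": 0, "ax": 0, "ay": 0, "az": 0, "jaw": 0}, {"tx": 0.027, "ty": 0.028, "tz": 0, "ax": 0, "ay": 0, "az": 0, "jaw": 0}, {"tx": 0.027, "ty": 0.028, "tz": 0, "ax": 0, "ay": 0, "az": 0, "jaw": 0}, {"tx": 0.022, "ty": 0.025, "tz": 0, "ax": 0, "ay": 0, "az": 0, "jaw": 0}])

```text
time: 2.35
tool_pos: [0.526, -0.1691, 0.3405]
tool_rot: [-0.002, 0.628, 0.778, 0.002]
contact_force: [-0.1, -0.5, -0.6]
gripper_width: 1.0
```

```bash
python3 -c "
from h import *
plan([.52,-.18,.36],10)
f=grab('wrist','w1.png')
print(np.round(-f['R'].T@f['t'],3))
plan([.52,-.18,.36],10)
print(manip.state()['joint_pos'])"
```

```text
pos [ 0.526  -0.1691  0.3405] yang 12.24 tz [-0.001  0.006 -1.   ] F [-0.1 -0.5 -0.6] w 1.0 t 2.35
shift mm [ -9.3  -8.2 -19.5]
az 2.2380411335764023
[ 0.509 -0.092  0.484]
pos [ 0.528  -0.1656  0.3404] yang 12.48 tz [ 0.001  0.009 -1.   ] F [-1.4  3.3 -0.6] w 1.001 t 2.4
shift mm [-12.2 -10.9 -19.8]
az 2.4763759445523874
[-0.44283084 -0.15813626  1.63687282  0.00887235  1.66624896 -0.65976645]
```

View pics/w1.png

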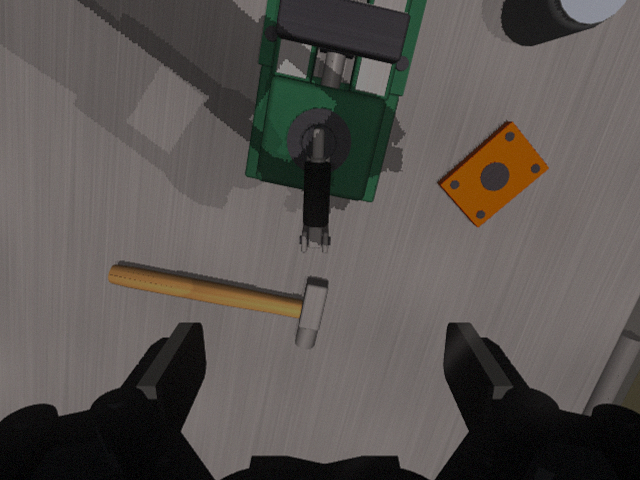

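The wrist view looks down on the crank. The hub is near (319,135), the sleeve runs along (317,195), and the hinge cheeks are near (315,240). The arm is settled, so I'll enlarge a fresh frame.

```bash
python3 -c "
from h import *
import pickle
f=grab('wrist','w2.png'); pickle.dump(f,open('w2.pkl','wb'))
im=cv2.imread('pics/w2.png')[0:270,220:440]
cv2.imwrite('pics/w2c.png',cv2.resize(im,(488,600),interpolation=cv2.INTER_CUBIC))
im=cv2.imread('pics/w2.png')[90:270,250:390]
cv2.imwrite('pics/w2d.png',cv2.resize(im,(466,600),interpolation=cv2.INTER_CUBIC))
plan([.52,-.18,.36],10)
"
```

```text
pos [ 0.5267 -0.1678  0.3402] yang 12.49 tz [-0.001  0.007 -1.   ] F [-0.3 -0.2 -0.4] w 1.0 t 2.45
shift mm [-10.3  -9.1 -19.8]
az 2.4850317808206626
```

View pics/w2d.png

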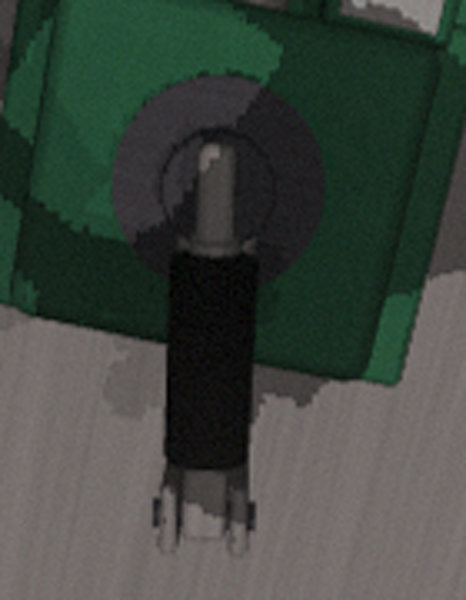

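```bash
cat > m2.py <<'E'
from h import *
import pickle
f=pickle.load(open('w2.pkl','rb'))
C=lambda x,y:(250+x/3.33-.35,90+y/3.333-.35)
for n,uv,z in [('hubcap',(218,187),.099),('flange',(219,180),.08),('tabend',(217,145),.123),('slA',(213,255),.12),('slB',(206,465),.12),('hinge',(204,515),.12),('pinL',(158,515),.12),('pinR',(250,515),.12),('g1',(397,384),.075)]:
    print(n,np.round(onz(f,C(*uv),z),4))
a=onz(f,C(216,160),.12);b=onz(f,C(204,515),.12);d=b-a;print('arm ang',np.degrees(np.arctan2(d[1],d[0])),np.linalg.norm(d))
a=onz(f,C(213,255),.12);b=onz(f,C(206,465),.12);d=b-a;print('sleeve ang',np.degrees(np.arctan2(d[1],d[0])),np.linalg.norm(d))
E
python3 m2.py
```

```text
hubcap [ 0.5102 -0.1199  0.099 ]
flange [ 0.51   -0.1194  0.08  ]
tabend [ 0.5078 -0.1079  0.123 ]
slA [ 0.5125 -0.1353  0.12  ]
slB [ 0.5225 -0.1911  0.12  ]
hinge [ 0.5249 -0.2052  0.12  ]
pinL [ 0.5125 -0.2079  0.12  ]
pinR [ 0.5373 -0.2024  0.12  ]
g1 [ 0.5747 -0.1667  0.075 ]
arm ang -79.92866038746918 0.09491335623350548
sleeve ang -79.8988861926776 0.05665079677509568
```

```bash
python3 -c "
from h import *
plan([.5098,-.1195,.16],10)
p,R,s=tool();print(R)
"
```

```text
pos [ 0.5267 -0.1678  0.3402] yang 12.49 tz [-0.001  0.007 -1.   ] F [-0.3 -0.2 -0.4] w 1.0 t 2.45
shift mm [ 49.5  -6.1 180.6]
az 2.4850317808206626
[[-2.16181833e-01  9.76352434e-01 -1.15766952e-03]
 [ 9.76326389e-01  2.16184536e-01  7.14343590e-03]
 [ 7.22478127e-03  4.14017765e-04 -9.99973815e-01]]
```

Call:
move_arm(rows=[{"tx": 0.0125, "ty": -0.001, "tz": 0.025, "ax": 0, "ay": -0.4, "az": 2.4, "jaw": 0}, {"tx": 0.0125, "ty": -0.001, "tz": 0.03, "ax": 0, "ay": 0, "az": 0, "jaw": 0}, {"tx": 0.0125, "ty": -0.001, "tz": 0.03, "ax": 0, "ay": 0, "az": 0, "jaw": 0}, {"tx": 0.0125, "ty": -0.001, "tz": 0.03, "ax": 0, "ay": 0, "az": 0, "jaw": 0}, {"tx": 0, "ty": 0, "tz": 0.03, "ax": 0, "ay": 0, "az": 0, "jaw": 0}, {"tx": 0, "ty": 0, "tz": 0.02, "ax": 0, "ay": 0, "az": 0, "jaw": 0}, {"tx": 0, "ty": 0, "tz": 0, "ax": 0, "ay": 0, "az": 0, "jaw": 0}])

```text
time: 3.15
tool_pos: [0.5118, -0.1216, 0.1707]
tool_rot: [0.002, 0.643, 0.766, -0.001]
contact_force: [-0.0, -0.5, -0.0]
gripper_width: 1.003
```

```bash
python3 -c "
from h import *
f=grab('wrist','w3.png')
plan([.5098,-.1195,.112],10.1)
"
```

```text
pos [ 0.5126 -0.122   0.1724] yang 9.91 tz [ 0.004 -0.006 -1.   ] F [-0.5 -0.2 -0.4] w 1.002 t 3.2
shift mm [ 3.3 -2.5 60.3]
az -0.19143721355240473
```

View pics/w3.png

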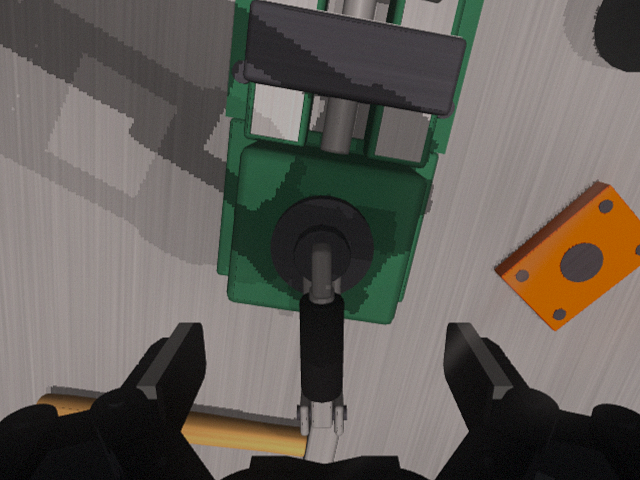

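The handle is centred between the fingers at about (321,345), with the hub at (322,245). I'll descend onto the tab.

Call:
move_arm(rows=[{"tx": 0.002, "ty": -0.0025, "tz": 0.02, "ax": 0, "ay": 0, "az": 0, "jaw": 0}, {"tx": 0.0015, "ty": 0, "tz": 0.02, "ax": 0, "ay": 0.3, "az": 0, "jaw": 60}, {"tx": 0, "ty": 0, "tz": 0.015, "ax": 0, "ay": 0, "az": 0, "jaw": 90}, {"tx": 0, "ty": 0, "tz": 0.005, "ax": 0, "ay": 0, "az": 0, "jaw": 120}, {"tx": 0, "ty": 0, "tz": 0, "ax": 0, "ay": 0, "az": 0, "jaw": 120}])

```text
time: 3.7
tool_pos: [0.5145, -0.1236, 0.1193]
tool_rot: [0.008, 0.644, 0.765, 0.003]
contact_force: [-0.8, 0.4, 0.4]
gripper_width: 0.531
```

```bash
python3 -c "
from h import *
f=grab('wrist','w4.png')
plan([.5098,-.1195,.112],10.1)
"
```

```text
pos [ 0.5147 -0.1237  0.1198] yang 9.77 tz [ 0.016 -0.007 -1.   ] F [-0.6  0.4  0.7] w 0.528 t 3.75
shift mm [ 5.  -4.3  7.7]
az -0.3341701798943859
```

View pics/w4.png

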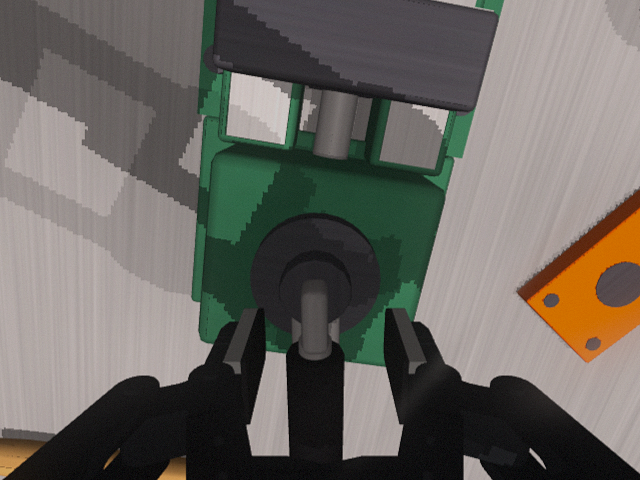

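Call:
move_arm(rows=[{"tx": 0.005, "ty": -0.0043, "tz": 0.006, "ax": 0.8, "ay": 0.5, "az": 0, "jaw": 120}, {"tx": 0, "ty": 0, "tz": 0.002, "ax": 0, "ay": 0, "az": 0, "jaw": 120}])

```text
time: 3.95
tool_pos: [0.5108, -0.1199, 0.1136]
tool_rot: [0.002, 0.644, 0.765, 0.001]
contact_force: [0.2, -0.4, 0.6]
gripper_width: 0.532
```

```bash
cat >> h.py <<'E'
def tilt():
    p,R,s=tool(); e=np.array([0,0,-1.])-R[:,2]; print('tilt fix ax,ay deg',np.round(np.degrees([-e@R[:,1],e@R[:,0]]),2))
E
python3 -c "
from h import *
f=grab('wrist','w5.png')
plan([.5098,-.1195,.112],10.1);tilt()
"
```

```text
pos [ 0.5111 -0.1201  0.1137] yang 9.75 tz [ 0.004 -0.002 -1.   ] F [ 0.5 -0.3  0. ] w 0.534 t 4.0
shift mm [ 0.8 -1.2  1.7]
az -0.3452056607121108
tilt fix ax,ay deg [0.22 0.14]
```

View pics/w5.png

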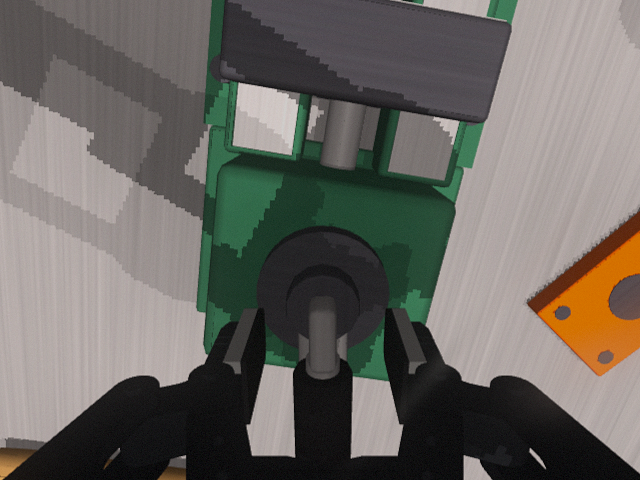

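The tab at (323,335) lies midway between the pads. Closing.

Call:
move_arm(rows=[{"tx": 0, "ty": -0.001, "tz": 0, "ax": 0.2, "ay": 0.1, "az": 0, "jaw": 200}, {"tx": 0, "ty": 0, "tz": 0, "ax": 0, "ay": 0, "az": 0, "jaw": 255}, {"tx": 0, "ty": 0, "tz": 0, "ax": 0, "ay": 0, "az": 0, "jaw": 255}, {"tx": 0, "ty": 0, "tz": 0, "ax": 0, "ay": 0, "az": 0, "jaw": 255}])

```text
time: 4.4
tool_pos: [0.5101, -0.1204, 0.1146]
tool_rot: [0.0, 0.644, 0.765, -0.0]
contact_force: [0.0, -0.4, -1.4]
gripper_width: 0.093
```

```bash
python3 -c "
from h import *
f=grab('wrist','w6.png')
plan([.5098,-.1195,.112],10.1);tilt()
"
```

```text
pos [ 0.5101 -0.1204  0.1146] yang 9.78 tz [-0.    -0.001 -1.   ] F [-1.1 -0.9  0.3] w 0.099 t 4.45
shift mm [ 0.9 -0.1  2.6]
az -0.3224465146702755
tilt fix ax,ay deg [-0.02  0.06]
```

View pics/w6.png

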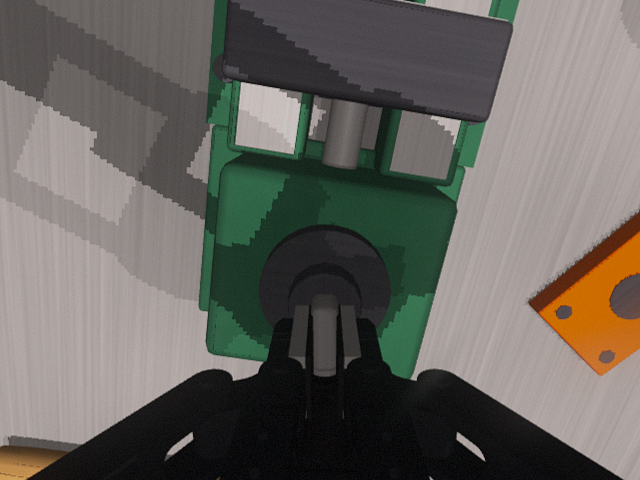

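Call:
move_arm(rows=[{"tx": -0.0007, "ty": 0, "tz": -0.0112, "ax": 0, "ay": 0, "az": 0, "jaw": 255}, {"tx": -0.0022, "ty": 0, "tz": -0.011, "ax": 0, "ay": 0, "az": 0, "jaw": 255}, {"tx": -0.0036, "ty": 0, "tz": -0.0107, "ax": 0, "ay": 0, "az": 0, "jaw": 255}, {"tx": -0.005, "ty": 0, "tz": -0.0101, "ax": 0, "ay": 0, "az": 0, "jaw": 255}])

```text
time: 4.85
tool_pos: [0.5119, -0.1315, 0.151]
tool_rot: [0.001, 0.645, 0.765, 0.001]
contact_force: [6.8, -0.8, -10.0]
gripper_width: 0.098
```

```bash
cat >> h.py <<'E'
def arc(h,az0=.1146):
    """angle of TCP about hinge; height offset"""
    p,R,s=tool(); d=p-np.array(h); r=np.hypot(d[0],d[1]); z=p[2]-az0
    print('horiz',round(r*1e3,1),'up',round(z*1e3,1),'R',round(np.hypot(r,z)*1e3,1),'ang',round(np.degrees(np.arctan2(z,r)),1))
E
python3 -c "
from h import *
plan([.5249,-.2050,.2006],10.1);tilt();arc([.5249,-.205,0])
"
```

```text
pos [ 0.5119 -0.1315  0.151 ] yang 9.73 tz [ 0.002  0.001 -1.   ] F [  6.8  -0.8 -10. ] w 0.098 t 4.85
shift mm [-74.7   0.5 -49.6]
az -0.3744749735348307
tilt fix ax,ay deg [ 0.12 -0.02]
horiz 74.7 up 36.4 R 83.1 ang 26.0
```

Call:
move_arm(rows=[{"tx": -0.0026, "ty": 0.0003, "tz": -0.0104, "ax": 0, "ay": 0, "az": 0, "jaw": 255}, {"tx": -0.0062, "ty": 0, "tz": -0.0088, "ax": 0, "ay": 0, "az": 0, "jaw": 255}, {"tx": -0.0072, "ty": 0, "tz": -0.008, "ax": 0, "ay": 0, "az": 0, "jaw": 255}, {"tx": -0.0081, "ty": 0, "tz": -0.007, "ax": 0, "ay": 0, "az": 0, "jaw": 255}])

```text
time: 5.25
tool_pos: [0.5155, -0.1528, 0.1764]
tool_rot: [-0.003, 0.645, 0.764, 0.005]
contact_force: [4.6, 2.4, -8.8]
gripper_width: 0.095
```

```bash
python3 -c "
from h import *
f=grab('side','d1.png')
plan([.5249,-.2050,.2006],10.1);tilt();arc([.5249,-.205,0])
im=cv2.imread('pics/d1.png')[150:300,280:430]
cv2.imwrite('pics/d1c.png',cv2.resize(im,(600,600),interpolation=cv2.INTER_CUBIC))
"
```

```text
pos [ 0.5157 -0.154   0.1773] yang 9.62 tz [ 0.002  0.009 -1.   ] F [ 3.   2.9 -6.5] w 0.089 t 5.3
shift mm [-51.6   0.6 -23.7]
az -0.4846018789599782
tilt fix ax,ay deg [ 0.2  -0.49]
horiz 51.8 up 62.7 R 81.4 ang 50.4
```

View pics/d1c.png

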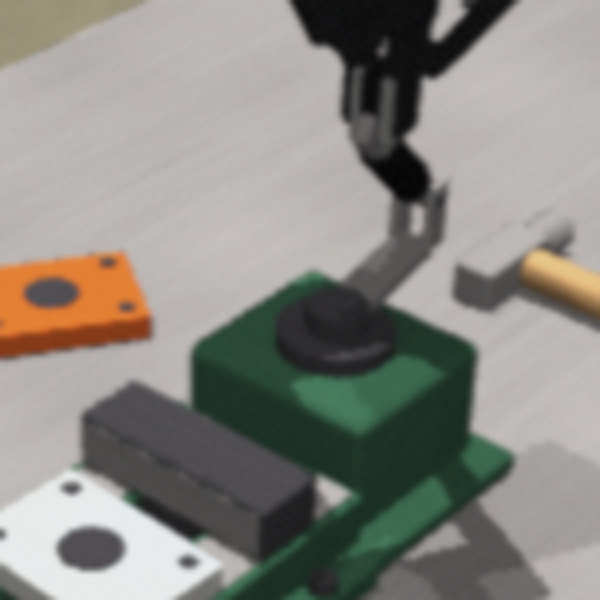

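Call:
move_arm(rows=[{"tx": -0.0065, "ty": 0, "tz": -0.0094, "ax": 0.1, "ay": -0.4, "az": 0, "jaw": 255}, {"tx": -0.0104, "ty": 0.0005, "tz": -0.0062, "ax": 0, "ay": 0, "az": 0, "jaw": 255}, {"tx": -0.0112, "ty": 0, "tz": -0.0045, "ax": 0, "ay": 0, "az": 0, "jaw": 255}])

```text
time: 5.6
tool_pos: [0.5196, -0.1767, 0.1903]
tool_rot: [-0.006, 0.645, 0.764, 0.005]
contact_force: [3.5, 1.8, -9.0]
gripper_width: 0.087
```

```bash
python3 -c "
from h import *
plan([.5249,-.2050,.2006],10.1);tilt();arc([.5249,-.205,0])
"
```

```text
pos [ 0.5196 -0.1767  0.1903] yang 9.71 tz [-0.003  0.015 -1.   ] F [ 3.5  1.8 -9. ] w 0.087 t 5.6
shift mm [-28.7   0.4 -10.7]
az -0.39289465272993596
tilt fix ax,ay deg [-0.02 -0.88]
horiz 28.8 up 75.7 R 81.0 ang 69.2
```

Call:
move_arm(rows=[{"tx": -0.0115, "ty": 0, "tz": -0.006, "ax": 0, "ay": -0.8, "az": 0, "jaw": 255}, {"tx": -0.0115, "ty": 0, "tz": -0.0025, "ax": 0, "ay": -0.2, "az": 0, "jaw": 255}, {"tx": -0.008, "ty": 0, "tz": -0.001, "ax": 0, "ay": 0, "az": 0, "jaw": 255}])

```text
time: 5.9
tool_pos: [0.5244, -0.2032, 0.1962]
tool_rot: [-0.004, 0.644, 0.765, 0.003]
contact_force: [-1.3, 6.2, -0.5]
gripper_width: 0.076
```

```bash
python3 -c "
from h import *
f=grab('side','d2.png')
plan([.5249,-.2050,.2006],10.1);tilt();arc([.5249,-.205,0])
im=cv2.imread('pics/d2.png')[130:280,300:450]
cv2.imwrite('pics/d2c.png',cv2.resize(im,(600,600),interpolation=cv2.INTER_CUBIC))
"
```

```text
pos [ 0.5244 -0.2043  0.1961] yang 9.77 tz [-0.003  0.008 -1.   ] F [ 0.4  3.2 -1. ] w 0.07 t 5.95
shift mm [-0.7  0.3 -4.5]
az -0.33389117827512393
tilt fix ax,ay deg [-0.1  -0.48]
horiz 0.8 up 81.5 R 81.5 ang 89.4
```

View pics/d2c.png

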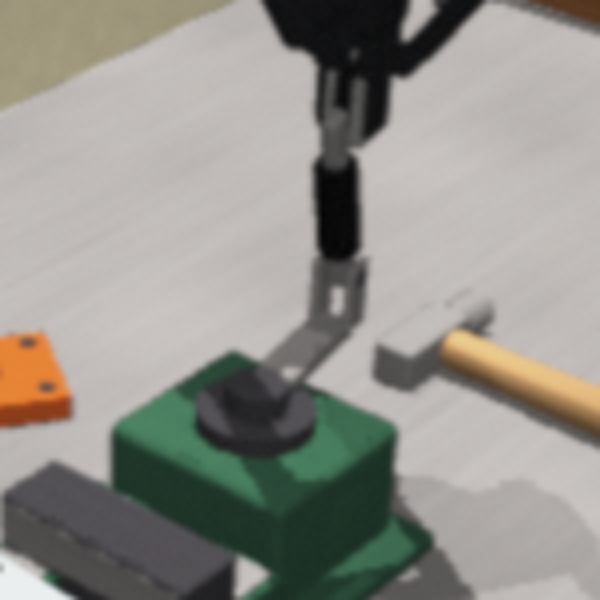

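The handle now looks upright, with the sleeve at crop (337,205). I'll push outward to make sure it has reached the stop.

Call:
move_arm(rows=[{"tx": -0.004, "ty": 0, "tz": 0, "ax": 0, "ay": -0.4, "az": 0, "jaw": 255}, {"tx": -0.004, "ty": 0, "tz": 0, "ax": 0, "ay": 0, "az": 0, "jaw": 255}])

```text
time: 6.15
tool_pos: [0.5256, -0.2106, 0.1963]
tool_rot: [-0.003, 0.644, 0.765, 0.001]
contact_force: [0.1, 3.2, -3.8]
gripper_width: 0.052
```

```bash
python3 -c "
from h import *
plan([.5249,-.2050,.2006],10.1);tilt();arc([.5249,-.205,0])
"
```

```text
pos [ 0.5256 -0.2106  0.1963] yang 9.78 tz [-0.003  0.004 -1.   ] F [ 0.1  3.2 -3.8] w 0.052 t 6.15
shift mm [ 5.7  0.2 -4.2]
az -0.3208179252693384
tilt fix ax,ay deg [-0.12 -0.28]
horiz 5.6 up 81.7 R 81.9 ang 86.1
```

```bash
python3 -c "
from h import *
f=grab('side','d3.png');g=grab('wrist','w7.png');k=grab('scene','s3.png')
a=cv2.imread('pics/d3.png')[140:240,330:430]; b=cv2.imread('pics/s3.png')[100:230,270:370]
cv2.imwrite('pics/d3c.png',np.hstack([cv2.resize(a,(400,400),interpolation=cv2.INTER_CUBIC),cv2.resize(b,(400,520),interpolation=cv2.INTER_CUBIC)[:400]]))
"
```

```text
(no output)
```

View pics/d3c.png

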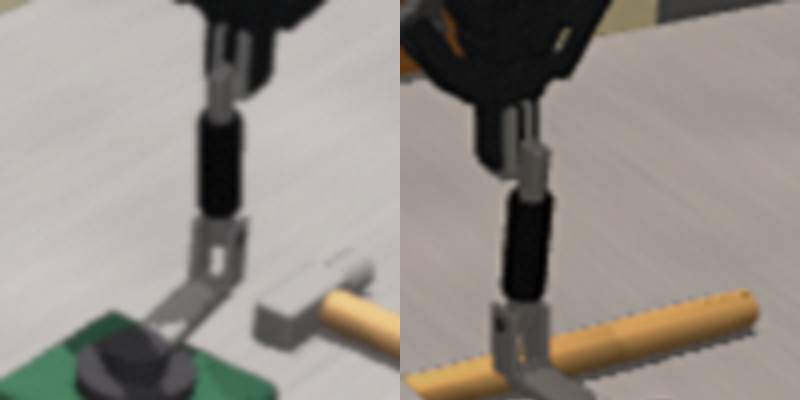

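View pics/w7.png

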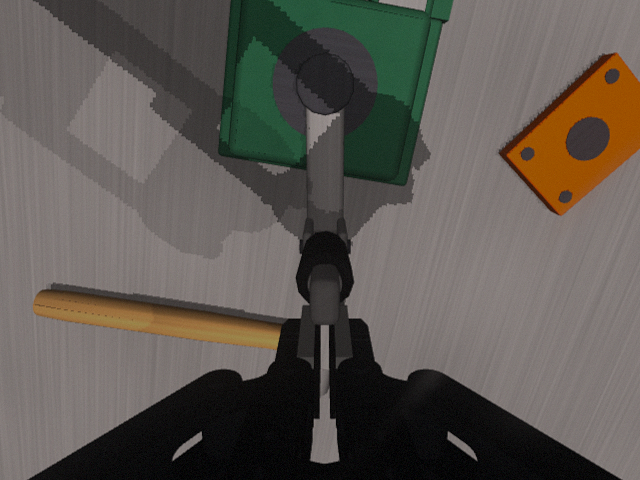

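```bash
python3 -c "
from h import *
fd=grab('side');fs=grab('scene')
for n,f in (('side',fd),('scene',fs)):
    for z in (.120,.135,.191,.219): 
        p=proj(f,[.5249,-.205,z])
        print(n,z,np.round(p,1), np.round((p-[330,140])*4 if n=='side' else (p-[270,100])*4+[400,0],0))
D=lambda x,y:(330+x/4-.4,140+y/4-.4)
S=lambda x,y:(270+(x-400)/4-.4,100+y/4-.4)
for n,a,b in (('slbot',(525,300),(219,216)),('sltop',(534,193),(219,113)),('tabtop',(536,145),(221,66))):
    print(n,tri(fs,S(*a),fd,D(*b)))
"
```

```text
side 0.12 [385.7 195.8] [223. 223.]
side 0.135 [386.2 189.4] [225. 198.]
side 0.191 [388.1 164.7] [232.  99.]
side 0.219 [389.1 151.8] [236.  47.]
scene 0.12 [298.3 178.1] [513. 312.]
scene 0.135 [298.2 171.4] [513. 286.]
scene 0.191 [298.1 145.5] [512. 182.]
scene 0.219 [298. 132.] [512. 128.]
slbot (array([ 0.52287324, -0.19719694,  0.13017258]), np.float64(0.001560248950187376))
sltop (array([ 0.52217383, -0.18930636,  0.19144784]), np.float64(0.0008388991718412262))
tabtop (array([ 0.52204882, -0.18774245,  0.21707212]), np.float64(0.0001831492980512871))
```

The handle leans about 7° inward, so it is short of the stop, and the fingers slid off the tab. I'll release, regrip on the sleeve and push it to the stop there.

Call:
move_arm(rows=[{"tx": 0, "ty": 0, "tz": 0, "ax": 0, "ay": -0.2, "az": 0, "jaw": 100}, {"tx": 0, "ty": 0, "tz": 0, "ax": 0, "ay": 0, "az": 0, "jaw": 100}, {"tx": 0.008, "ty": 0, "tz": -0.002, "ax": 0, "ay": 0, "az": 0, "jaw": 100}, {"tx": 0.007, "ty": 0, "tz": 0.008, "ax": 0, "ay": 0, "az": 0, "jaw": 100}, {"tx": 0, "ty": 0, "tz": 0.014, "ax": 0, "ay": 0, "az": 0, "jaw": 100}, {"tx": 0, "ty": 0, "tz": 0.014, "ax": 0, "ay": 0, "az": 0, "jaw": 100}, {"tx": 0, "ty": 0, "tz": 0, "ax": 0, "ay": 0, "az": 0, "jaw": 100}])

```text
time: 7.1
tool_pos: [0.5226, -0.197, 0.1613]
tool_rot: [0.002, 0.644, 0.765, -0.003]
contact_force: [-0.3, -1.1, -0.7]
gripper_width: 0.61
```

```bash
python3 -c "
from h import *
f=grab('side','d4.png');g=grab('wrist','w8.png')
plan([.5235,-.196,.160],10.1);tilt()
a=cv2.imread('pics/d4.png')[140:240,330:430]; b=cv2.imread('pics/w8.png')[160:480,120:520]
cv2.imwrite('pics/d4c.png',np.hstack([cv2.resize(a,(320,320),interpolation=cv2.INTER_CUBIC),b]))
"
```

```text
pos [ 0.5236 -0.1977  0.1636] yang 9.74 tz [ 0.002 -0.008 -1.   ] F [-0.2 -0.3 -1.3] w 0.609 t 7.2
shift mm [1.7 0.2 3.6]
az -0.36453984797212513
tilt fix ax,ay deg [0.02 0.46]
```

View pics/d4c.png

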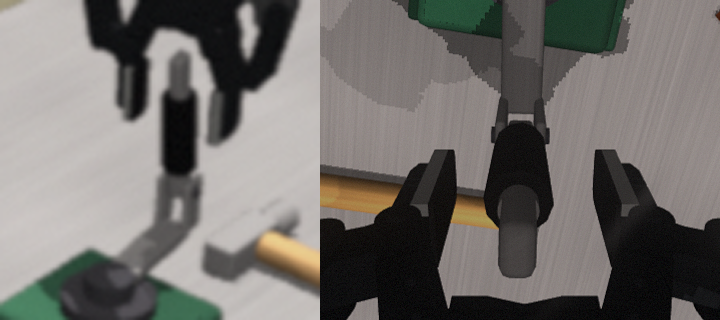

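The sleeve stands between the open fingers. Closing on it, then pushing outward.

Call:
move_arm(rows=[{"tx": 0.001, "ty": -0.001, "tz": 0.003, "ax": 0, "ay": 0.4, "az": 0, "jaw": 170}, {"tx": 0, "ty": 0, "tz": 0, "ax": 0, "ay": 0, "az": 0, "jaw": 255}, {"tx": 0, "ty": 0, "tz": 0, "ax": 0, "ay": 0, "az": 0, "jaw": 255}, {"tx": 0, "ty": 0, "tz": 0, "ax": 0, "ay": 0, "az": 0, "jaw": 255}])

```text
time: 7.6
tool_pos: [0.5223, -0.1974, 0.1611]
tool_rot: [0.0, 0.645, 0.764, -0.0]
contact_force: [0.2, 0.8, -1.7]
gripper_width: 0.251
```

Call:
move_arm(rows=[{"tx": -0.004, "ty": 0, "tz": 0, "ax": 0, "ay": 0, "az": 0, "jaw": 255}, {"tx": -0.004, "ty": 0, "tz": 0, "ax": 0, "ay": 0, "az": 0, "jaw": 255}])

```text
time: 7.8
tool_pos: [0.5227, -0.1996, 0.1612]
tool_rot: [-0.006, 0.645, 0.765, 0.004]
contact_force: [-4.6, 12.1, 5.1]
gripper_width: 0.247
```

```bash
python3 -c "
from h import *
plan([.5249,-.205,.160],10.1);tilt()
"
```

```text
pos [ 0.5227 -0.1996  0.1612] yang 9.74 tz [-0.004  0.015 -1.   ] F [-4.6 12.1  5.1] w 0.247 t 7.8
shift mm [-5.7  1.2  1.1]
az -0.3648274077300897
tilt fix ax,ay deg [-0.07 -0.86]
```

Call:
move_arm(rows=[{"tx": -0.005, "ty": 0, "tz": 0, "ax": 0, "ay": 0, "az": 0, "jaw": 255}, {"tx": -0.005, "ty": 0, "tz": 0, "ax": 0, "ay": 0, "az": 0, "jaw": 255}, {"tx": -0.004, "ty": 0, "tz": 0, "ax": 0, "ay": 0, "az": 0, "jaw": 255}])

```text
time: 8.1
tool_pos: [0.523, -0.2008, 0.1613]
tool_rot: [-0.02, 0.643, 0.765, 0.014]
contact_force: [-5.3, 11.3, 5.0]
gripper_width: 0.246
```

```bash
python3 -c "
from h import *
plan([.5249,-.205,.160],10.1);tilt()
fs=grab('scene','s5.png');fd=grab('side','d5.png')
a=cv2.imread('pics/d5.png')[120:220,330:430]; b=cv2.imread('pics/s5.png')[90:190,250:350]
cv2.imwrite('pics/d5c.png',np.hstack([cv2.resize(a,(400,400),interpolation=cv2.INTER_CUBIC),cv2.resize(b,(400,400),interpolation=cv2.INTER_CUBIC)]))
plan([.5249,-.205,.160],10.1)
"
```

```text
pos [ 0.523  -0.2008  0.1613] yang 9.89 tz [-0.013  0.047 -0.999] F [-5.3 11.3  5. ] w 0.246 t 8.1
shift mm [-4.5  1.2  1.1]
az -0.21057446553157888
tilt fix ax,ay deg [-0.26 -2.79]
pos [ 0.523  -0.201   0.1614] yang 9.87 tz [-0.013  0.047 -0.999] F [-4.6 11.7  6.2] w 0.249 t 8.2
shift mm [-4.3  1.2  1.1]
az -0.22907245013520594
```

View pics/d5c.png

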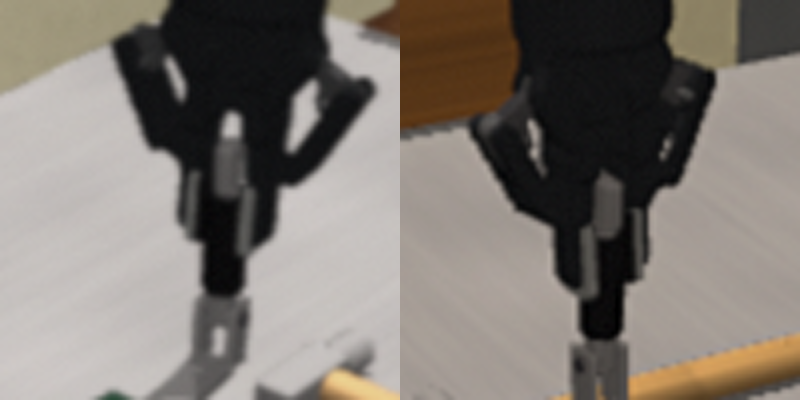

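```bash
python3 -c "
from h import *
fd=grab('side');fs=grab('scene')
D=lambda x,y:(330+x/4-.4,120+y/4-.4)
S=lambda x,y:(250+(x-400)/4-.4,90+y/4-.4)
P=[]
for n,a,b in (('slbot',(602,340),(223,295)),('sltop',(606,238),(229,196)),('tabtop',(607,174),(233,112))):
    X,e=tri(fs,S(*a),fd,D(*b));P.append(X);print(n,X,e)
d=P[2]-P[0];u=np.array([.173,-.985,0]);print(np.degrees(np.arctan2(d@u,d[2])))
d=P[1]-P[0];print(np.degrees(np.arctan2(d@u,d[2])))
"
```

```text
slbot [ 0.52289246 -0.20054335  0.12897519] 0.0009401856273939086
sltop [ 0.52217926 -0.19777914  0.18593995] 0.0002536274834439247
tabtop [ 0.52398634 -0.19631625  0.22548772] 0.010772592858702943
-2.3581454355576126
-2.860292096261172
```

About 2.5° still seems to remain. I'll push further with a matching tilt and watch whether the force jumps, which would mean the stop.

Call:
move_arm(rows=[{"tx": -0.008, "ty": 0, "tz": 0, "ax": 0, "ay": 1, "az": 0, "jaw": 255}, {"tx": -0.008, "ty": 0, "tz": 0, "ax": 0, "ay": 1, "az": 0, "jaw": 255}])

```text
time: 8.5
tool_pos: [0.5237, -0.2056, 0.1611]
tool_rot: [-0.045, 0.641, 0.766, 0.033]
contact_force: [-7.8, 28.5, 10.7]
gripper_width: 0.252
```

```bash
python3 -c "
from h import *
plan([.5249,-.205,.160],10.1);tilt();print(manip.state()['ft_torque'])
"
```

```text
pos [ 0.5237 -0.2056  0.1611] yang 10.14 tz [-0.027  0.108 -0.994] F [-7.8 28.5 10.7] w 0.252 t 8.5
shift mm [0.2 1.3 1.1]
az 0.04215051655580737
tilt fix ax,ay deg [-0.43 -6.36]
[4.38233788 1.05671857 0.04334268]
```

The force reached 28 N, well above hinge friction, so the handle is at its stop, upright. The tool tilted with it, so I'll release, level the tool and regrip.

Call:
move_arm(rows=[{"tx": 0, "ty": 0, "tz": 0, "ax": 0, "ay": 0, "az": 0, "jaw": 150}, {"tx": 0, "ty": 0, "tz": 0, "ax": 0, "ay": -3.2, "az": 0, "jaw": 130}, {"tx": 0, "ty": 0, "tz": 0, "ax": 0, "ay": -3.2, "az": 0, "jaw": 130}, {"tx": 0, "ty": 0, "tz": 0, "ax": 0, "ay": 0, "az": 0, "jaw": 130}])

```text
time: 8.9
tool_pos: [0.5252, -0.2064, 0.1621]
tool_rot: [0.001, 0.642, 0.767, -0.003]
contact_force: [0.3, -0.2, 0.4]
gripper_width: 0.488
```

```bash
python3 -c "
from h import *
fs=grab('scene','s6.png');fd=grab('side','d6.png');fw=grab('wrist','w9.png')
a=cv2.imread('pics/d6.png')[120:220,330:430]; b=cv2.imread('pics/s6.png')[90:190,250:350]
cv2.imwrite('pics/d6c.png',np.hstack([cv2.resize(a,(400,400),interpolation=cv2.INTER_CUBIC),cv2.resize(b,(400,400),interpolation=cv2.INTER_CUBIC)]))
plan([.5249,-.205,.160],10.1);tilt()
"
```

```text
pos [ 0.5252 -0.2072  0.1621] yang 10.06 tz [-0.004 -0.004 -1.   ] F [ 0.5 -0.6  0.1] w 0.489 t 9.05
shift mm [2.2 0.1 2. ]
az -0.041669218318688195
tilt fix ax,ay deg [-0.27  0.21]
```

View pics/d6c.png

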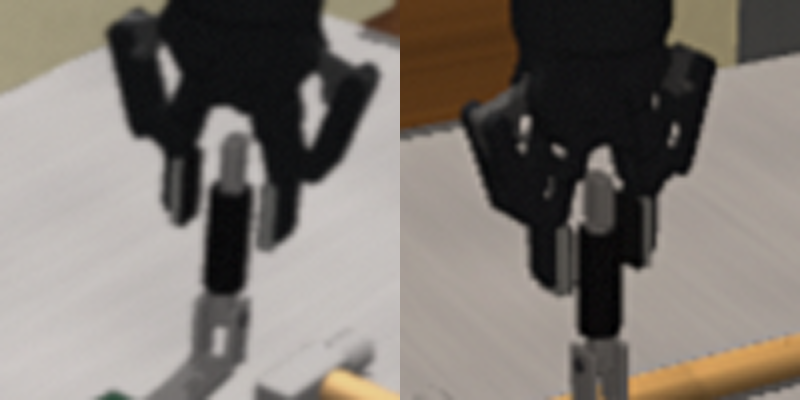

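View pics/w9.png

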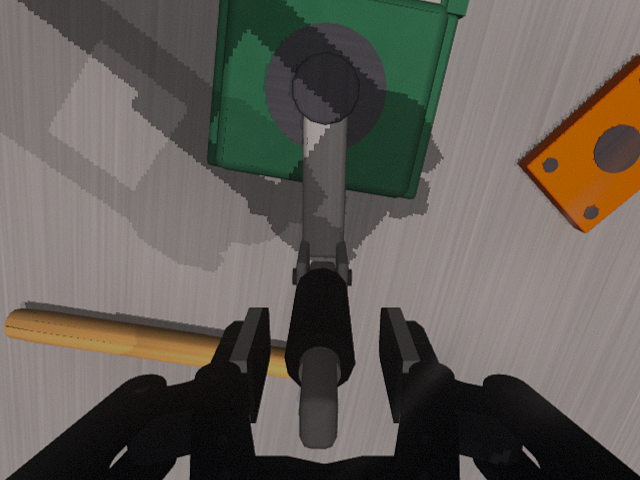

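The handle's line in both views (side crop (225,292) to (235,135), scene crop (600,338) to (598,175)) matches a vertical line, so it is upright. I'll recompute the centre and then grip.

```bash
python3 -c "
from h import *
fw=grab('wrist')
print(onz(fw,(326,88),.099),onz(fw,(322,275),.12),onz(fw,(319,440),.219),onz(fw,(319,352),.206))
plan([.5249,-.205,.160],10.1);tilt()
"
```

```text
[ 0.51040344 -0.12058584  0.099     ] [ 0.52344988 -0.20438747  0.12      ] [ 0.52443598 -0.20879953  0.219     ] [ 0.52119395 -0.19136074  0.206     ]
pos [ 0.5251 -0.2073  0.1619] yang 10.04 tz [-0.004 -0.004 -1.   ] F [0.1 0.9 0.4] w 0.495 t 9.1
shift mm [2.3 0.2 1.9]
az -0.05941246063150629
tilt fix ax,ay deg [-0.29  0.2 ]
```

Call:
move_arm(rows=[{"tx": 0.001, "ty": -0.001, "tz": 0.001, "ax": -0.2, "ay": 0.2, "az": 0, "jaw": 200}, {"tx": 0, "ty": 0, "tz": 0, "ax": 0, "ay": 0, "az": 0, "jaw": 255}, {"tx": 0, "ty": 0, "tz": 0, "ax": 0, "ay": 0, "az": 0, "jaw": 255}, {"tx": 0, "ty": 0, "tz": 0, "ax": 0, "ay": 0, "az": 0, "jaw": 255}])

```text
time: 9.5
tool_pos: [0.5238, -0.207, 0.1611]
tool_rot: [-0.001, 0.643, 0.766, 0.0]
contact_force: [-0.3, 1.1, 0.8]
gripper_width: 0.248
```

```bash
python3 -c "
from h import *
plan([.5249,-.205,.160],10.1);tilt()
"
```

```text
pos [ 0.5238 -0.207   0.1611] yang 9.95 tz [-0.002  0.002 -1.   ] F [-0.3  1.1  0.8] w 0.248 t 9.5
shift mm [1.7 1.4 1.1]
az -0.14927558767679727
tilt fix ax,ay deg [-0.07 -0.16]
```

```bash
cat >> h.py <<'E'
def crankplan(n,step,C=(.5103,-.1222),r=.0853,z=.161,yaw=10.):
    p,R,s=tool(); C=np.array(C); d=p[:2]-C
    ph=np.degrees(np.arctan2(d[1],d[0])); print('r mm',round(np.hypot(*d)*1e3,2),'phi',round(ph,1),'pos',np.round(p,4),'F',np.round(s['contact_force'],1),'w',round(s['gripper_width'],3),'t',round(s['time'],2),'j',np.round(s['joint_pos'],2))
    t=np.array([-np.sin(np.radians(ph)),np.cos(np.radians(ph))]);print('tangential F (resisting +)',round(float(np.array(s['contact_force'])[:2]@t),1),'radial out',round(float(np.array(s['contact_force'])[:2]@d/np.hypot(*d)),1))
    tilt(); print('az fix',round(-(yaw-np.degrees(np.arctan2(R[1,1],R[0,1]))),2), 'tz fix mm',round((p[2]-z)*1e3,1))
    prev=d
    for k in range(1,n+1):
        a=np.radians(ph-step*k); rr=r if k>1 else (r+np.hypot(*d))/2
        q=rr*np.array([np.cos(a),np.sin(a)]); sh=R.T@np.r_[q-prev,0]; print(k,np.round(sh[:2],4)); prev=q
E
python3 -c "
from h import *
crankplan(6,8)"
```

```text
r mm 85.84 phi -80.9 pos [ 0.5238 -0.207   0.1611] F [-0.3  1.1  0.8] w 0.248 t 9.5 j [-0.51 -0.04  1.82  0.    1.36 -0.68]
tangential F (resisting +) -0.1 radial out -1.2
tilt fix ax,ay deg [-0.07 -0.16]
az fix -0.05 tz fix mm 0.1
1 [ 0.0013 -0.0119]
2 [ 0.0029 -0.0116]
3 [ 0.0042 -0.0111]
4 [ 0.0057 -0.0104]
5 [ 0.0071 -0.0095]
6 [ 0.0084 -0.0084]
```

Call:
move_arm(rows=[{"tx": 0.001, "ty": -0.012, "tz": 0, "ax": 0, "ay": -0.1, "az": 0, "jaw": 255}, {"tx": 0.0029, "ty": -0.0116, "tz": 0, "ax": 0, "ay": 0, "az": 0, "jaw": 255}, {"tx": 0.0042, "ty": -0.0111, "tz": 0, "ax": 0, "ay": 0, "az": 0, "jaw": 255}, {"tx": 0.0057, "ty": -0.0104, "tz": 0, "ax": 0, "ay": 0, "az": 0, "jaw": 255}])

```text
time: 9.9
tool_pos: [0.4818, -0.2031, 0.1611]
tool_rot: [0.007, 0.643, 0.766, 0.003]
contact_force: [6.2, -1.5, -2.6]
gripper_width: 0.252
```

```bash
python3 -c "
from h import *
crankplan(8,8)"
```

```text
r mm 85.78 phi -109.4 pos [ 0.4818 -0.2031  0.1611] F [ 6.2 -1.5 -2.6] w 0.252 t 9.9 j [-0.54 -0.15  1.93  0.    1.35 -0.72]
tangential F (resisting +) 6.3 radial out -0.7
tilt fix ax,ay deg [0.79 0.4 ]
az fix -0.03 tz fix mm 0.1
1 [ 0.0068 -0.0098]
2 [ 0.0081 -0.0088]
3 [ 0.009  -0.0077]
4 [ 0.01   -0.0064]
5 [ 0.0108 -0.005 ]
6 [ 0.0114 -0.0034]
7 [ 0.0118 -0.0018]
8 [ 0.0119 -0.0001]
```

Call:
move_arm(rows=[{"tx": 0.0068, "ty": -0.0098, "tz": 0, "ax": 0.8, "ay": 0.4, "az": 0, "jaw": 255}, {"tx": 0.0081, "ty": -0.0088, "tz": 0, "ax": 0.2, "ay": 0.1, "az": 0, "jaw": 255}, {"tx": 0.009, "ty": -0.0077, "tz": 0, "ax": 0.2, "ay": 0.1, "az": 0, "jaw": 255}, {"tx": 0.01, "ty": -0.0064, "tz": 0, "ax": 0.2, "ay": 0.1, "az": 0, "jaw": 255}, {"tx": 0.0108, "ty": -0.005, "tz": 0, "ax": 0.2, "ay": 0.1, "az": 0, "jaw": 255}, {"tx": 0.0114, "ty": -0.0034, "tz": 0, "ax": 0.1, "ay": 0.1, "az": 0, "jaw": 255}])

```text
time: 10.5
tool_pos: [0.435, -0.162, 0.1611]
tool_rot: [0.006, 0.644, 0.765, -0.005]
contact_force: [1.6, -6.3, -2.6]
gripper_width: 0.249
```

```bash
python3 -c "
from h import *
crankplan(8,8)"
```

```text
r mm 85.13 phi -152.2 pos [ 0.435  -0.162   0.1611] F [ 1.6 -6.3 -2.6] w 0.249 t 10.5 j [-0.51 -0.3   2.05 -0.01  1.38 -0.68]
tangential F (resisting +) 6.3 radial out 1.5
tilt fix ax,ay deg [-0.03  0.85]
az fix -0.23 tz fix mm 0.1
1 [ 0.0115 -0.003 ]
2 [ 0.0118 -0.0013]
3 [0.0119 0.0004]
4 [0.0117 0.002 ]
5 [0.0113 0.0037]
6 [0.0107 0.0052]
7 [0.0099 0.0066]
8 [0.0089 0.008 ]
```

Call:
move_arm(rows=[{"tx": 0.0115, "ty": -0.003, "tz": 0, "ax": 0, "ay": 0.8, "az": -0.2, "jaw": 255}, {"tx": 0.0118, "ty": -0.0013, "tz": 0, "ax": 0, "ay": 0.2, "az": 0, "jaw": 255}, {"tx": 0.0119, "ty": 0.0004, "tz": 0, "ax": 0, "ay": 0.2, "az": 0, "jaw": 255}, {"tx": 0.0117, "ty": 0.002, "tz": 0, "ax": 0, "ay": 0.2, "az": 0, "jaw": 255}, {"tx": 0.0113, "ty": 0.0037, "tz": 0, "ax": -0.1, "ay": 0.2, "az": 0, "jaw": 255}, {"tx": 0.0107, "ty": 0.0052, "tz": 0, "ax": -0.1, "ay": 0.2, "az": 0, "jaw": 255}, {"tx": 0.0099, "ty": 0.0066, "tz": 0, "ax": -0.1, "ay": 0.1, "az": 0, "jaw": 255}, {"tx": 0.0089, "ty": 0.008, "tz": 0, "ax": -0.2, "ay": 0.1, "az": 0, "jaw": 255}])

```text
time: 11.3
tool_pos: [0.4363, -0.0822, 0.161]
tool_rot: [0.002, 0.645, 0.764, -0.006]
contact_force: [-7.8, -2.7, 5.3]
gripper_width: 0.25
```

```bash
python3 -c "
from h import *
crankplan(10,8)"
```

```text
r mm 84.09 phi 151.6 pos [ 0.4363 -0.0822  0.161 ] F [-7.8 -2.7  5.3] w 0.25 t 11.3 j [-0.35 -0.35  2.09 -0.01  1.4  -0.51]
tangential F (resisting +) 6.1 radial out 5.6
tilt fix ax,ay deg [-0.37  0.62]
az fix -0.3 tz fix mm -0.0
1 [0.0091 0.0074]
2 [0.0081 0.0087]
3 [0.0063 0.0101]
4 [0.0048 0.0109]
5 [0.0033 0.0114]
6 [0.0016 0.0118]
7 [-0.      0.0119]
8 [-0.0017  0.0118]
9 [-0.0033  0.0114]
10 [-0.0049  0.0109]
```

```bash
sed -i 's/C=(.5103,-.1222),r=.0853/C=(.5097,-.1215),r=.0858/' h.py; python3 -c "
from h import *
crankplan(10,8)"
```

```text
r mm 83.23 phi 151.9 pos [ 0.4363 -0.0822  0.161 ] F [-7.8 -2.7  5.3] w 0.25 t 11.3 j [-0.35 -0.35  2.09 -0.01  1.4  -0.51]
tangential F (resisting +) 6.0 radial out 5.6
tilt fix ax,ay deg [-0.37  0.62]
az fix -0.3 tz fix mm -0.0
1 [0.0096 0.0069]
2 [0.0086 0.0083]
3 [0.0064 0.0101]
4 [0.0049 0.0109]
5 [0.0033 0.0115]
6 [0.0017 0.0118]
7 [0.    0.012]
8 [-0.0016  0.0119]
9 [-0.0033  0.0115]
10 [-0.0048  0.0109]
```

Call:
move_arm(rows=[{"tx": 0.0096, "ty": 0.0069, "tz": 0, "ax": -0.4, "ay": 0.6, "az": -0.3, "jaw": 255}, {"tx": 0.0086, "ty": 0.0083, "tz": 0, "ax": -0.1, "ay": 0.1, "az": 0, "jaw": 255}, {"tx": 0.0064, "ty": 0.0101, "tz": 0, "ax": -0.2, "ay": 0.1, "az": 0, "jaw": 255}, {"tx": 0.0049, "ty": 0.0109, "tz": 0, "ax": -0.2, "ay": 0, "az": 0, "jaw": 255}, {"tx": 0.0033, "ty": 0.0115, "tz": 0, "ax": -0.2, "ay": 0, "az": 0, "jaw": 255}, {"tx": 0.0017, "ty": 0.0118, "tz": 0, "ax": -0.2, "ay": 0, "az": 0, "jaw": 255}])

```text
time: 11.9
tool_pos: [0.4839, -0.0424, 0.161]
tool_rot: [0.002, 0.643, 0.766, -0.004]
contact_force: [-6.6, -0.3, 5.2]
gripper_width: 0.249
```

```bash
python3 -c "
from h import *
crankplan(10,8)"
```

```text
r mm 83.23 phi 108.0 pos [ 0.4839 -0.0424  0.161 ] F [-6.6 -0.3  5.2] w 0.249 t 11.9 j [-0.24 -0.24  2.   -0.01  1.38 -0.41]
tangential F (resisting +) 6.4 radial out 1.8
tilt fix ax,ay deg [-0.19  0.5 ]
az fix -0.04 tz fix mm 0.0
1 [0.0021 0.0116]
2 [0.0005 0.0119]
3 [-0.0025  0.0117]
4 [-0.0041  0.0113]
5 [-0.0056  0.0106]
6 [-0.007   0.0097]
7 [-0.0083  0.0086]
8 [-0.0094  0.0074]
9 [-0.0104  0.006 ]
10 [-0.0111  0.0045]
```

```bash
python3 -c "
from h import *
fs=grab('scene','s7.png');fd=grab('side','d7.png')
c=np.array([.484,-.0404,.16])
for n,f in (('s7',fs),('d7',fd)):
    u=proj(f,c).astype(int); print(n,u-60)
    im=cv2.imread('pics/%s.png'%n)[u[1]-60:u[1]+60,u[0]-60:u[0]+60]
    cv2.imwrite('pics/%sc.png'%n,cv2.resize(im,(400,400),interpolation=cv2.INTER_CUBIC))
cv2.imwrite('pics/sd7.png',np.hstack([cv2.imread('pics/s7c.png'),cv2.imread('pics/d7c.png')]))
"
```

```text
s7 [301 131]
d7 [289 158]
```

View pics/sd7.png

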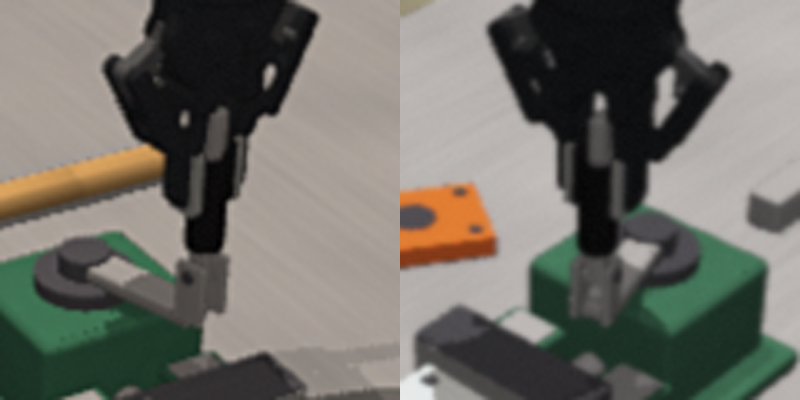

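```bash
python3 -c "
from h import *
fs=grab('scene');fd=grab('side')
k=120/400
S=lambda x,y:(301+x*k-.35,131+y*k-.35)
D=lambda x,y:(289+(x-400)*k-.35,158+y*k-.35)
P=[]
for n,a,b in (('slbot',(206,252),(597,252)),('sltop',(214,160),(600,163)),('tabtop',(218,110),(600,105))):
    X,e=tri(fs,S(*a),fd,D(*b));P.append(X);print(n,X,e)
for i in(1,2):
  d=P[i]-P[0];print(np.degrees(np.arctan2(d[0],d[2])),np.degrees(np.arctan2(d[1],d[2])))
"
```

```text
slbot [ 0.48353124 -0.03516716  0.1314583 ] 9.217536188735865e-05
sltop [ 0.4831333  -0.03436486  0.18826763] 0.0004953018534392097
tabtop [ 0.48456256 -0.0333646   0.22057952] 0.005123571186554182
-0.4013440849583456 0.809111693508571
0.6629988943164283 1.158700256665378
```

The handle is still upright within about 1°. I'll refine the circle centre from the low-force points.

```bash
sed -i 's/C=(.5097,-.1215),r=.0858/C=(.5105,-.1226),r=.0854/' h.py; python3 -c "
from h import *
crankplan(10,8)"
```

```text
r mm 84.45 phi 107.5 pos [ 0.4852 -0.042   0.1611] F [-0.9  4.   2.3] w 0.253 t 12.1 j [-0.24 -0.24  2.   -0.01  1.37 -0.41]
tangential F (resisting +) -0.3 radial out 4.1
tilt fix ax,ay deg [0.09 0.47]
az fix -0.03 tz fix mm 0.1
1 [0.0012 0.0118]
2 [-0.0005  0.0119]
3 [-0.0026  0.0116]
4 [-0.0042  0.0112]
5 [-0.0057  0.0105]
6 [-0.0071  0.0096]
7 [-0.0084  0.0085]
8 [-0.0095  0.0073]
9 [-0.0104  0.0059]
10 [-0.0111  0.0044]
```

Call:
move_arm(rows=[{"tx": 0.0017, "ty": 0.0118, "tz": 0, "ax": 0, "ay": 0.4, "az": 0, "jaw": 255}, {"tx": -0.0005, "ty": 0.0119, "tz": 0, "ax": -0.2, "ay": 0, "az": 0, "jaw": 255}, {"tx": -0.0026, "ty": 0.0116, "tz": 0, "ax": -0.2, "ay": 0, "az": 0, "jaw": 255}, {"tx": -0.0042, "ty": 0.0112, "tz": 0, "ax": -0.2, "ay": 0, "az": 0, "jaw": 255}, {"tx": -0.0057, "ty": 0.0105, "tz": 0, "ax": -0.2, "ay": 0, "az": 0, "jaw": 255}, {"tx": -0.0071, "ty": 0.0096, "tz": 0, "ax": -0.2, "ay": -0.1, "az": 0, "jaw": 255}, {"tx": -0.0084, "ty": 0.0085, "tz": 0, "ax": -0.1, "ay": -0.1, "az": 0, "jaw": 255}, {"tx": -0.0095, "ty": 0.0073, "tz": 0, "ax": -0.1, "ay": -0.1, "az": 0, "jaw": 255}])

```text
time: 12.9
tool_pos: [0.5656, -0.059, 0.161]
tool_rot: [-0.001, 0.643, 0.766, 0.006]
contact_force: [-2.6, 7.3, 3.3]
gripper_width: 0.251
```

```bash
python3 -c "
from h import *
crankplan(10,8)"
```

```text
r mm 84.15 phi 49.1 pos [ 0.5656 -0.059   0.161 ] F [-2.6  7.3  3.3] w 0.251 t 12.9 j [-0.24 -0.03  1.82  0.01  1.35 -0.42]
tangential F (resisting +) 6.8 radial out 3.8
tilt fix ax,ay deg [ 0.42 -0.53]
az fix 0.03 tz fix mm 0.0
1 [-0.0093  0.0073]
2 [-0.0103  0.006 ]
3 [-0.0113  0.0039]
4 [-0.0117  0.0023]
5 [-0.0119  0.0006]
6 [-0.0119 -0.001 ]
7 [-0.0116 -0.0027]
8 [-0.0111 -0.0043]
9 [-0.0104 -0.0058]
10 [-0.0095 -0.0072]
```

Call:
move_arm(rows=[{"tx": -0.009, "ty": 0.008, "tz": 0, "ax": 0.4, "ay": -0.5, "az": 0, "jaw": 255}, {"tx": -0.0103, "ty": 0.0063, "tz": 0, "ax": 0, "ay": -0.2, "az": 0, "jaw": 255}, {"tx": -0.0113, "ty": 0.004, "tz": 0, "ax": 0, "ay": -0.2, "az": 0, "jaw": 255}, {"tx": -0.0117, "ty": 0.0024, "tz": 0, "ax": 0, "ay": -0.2, "az": 0, "jaw": 255}, {"tx": -0.0119, "ty": 0.0007, "tz": 0, "ax": 0, "ay": -0.2, "az": 0, "jaw": 255}, {"tx": -0.0119, "ty": -0.001, "tz": 0, "ax": 0, "ay": -0.2, "az": 0, "jaw": 255}, {"tx": -0.0116, "ty": -0.0027, "tz": 0, "ax": 0.1, "ay": -0.2, "az": 0, "jaw": 255}, {"tx": -0.0111, "ty": -0.0043, "tz": 0, "ax": 0.1, "ay": -0.1, "az": 0, "jaw": 255}])

```text
time: 13.7
tool_pos: [0.594, -0.1381, 0.1611]
tool_rot: [0.002, 0.642, 0.767, 0.0]
contact_force: [2.6, 5.1, -0.0]
gripper_width: 0.253
```

```bash
python3 -c "
from h import *
crankplan(10,8)"
```

```text
r mm 84.91 phi -10.5 pos [ 0.594  -0.1381  0.1611] F [ 2.6  5.1 -0. ] w 0.253 t 13.7 j [-0.35  0.07  1.72 -0.    1.35 -0.53]
tangential F (resisting +) 5.5 radial out 1.6
tilt fix ax,ay deg [0.17 0.2 ]
az fix 0.17 tz fix mm 0.1
1 [-0.0109 -0.0047]
2 [-0.0101 -0.0062]
3 [-0.009  -0.0078]
4 [-0.0079 -0.0089]
5 [-0.0065 -0.01  ]
6 [-0.0051 -0.0108]
7 [-0.0035 -0.0114]
8 [-0.0019 -0.0118]
9 [-0.0003 -0.0119]
10 [ 0.0014 -0.0118]
```

Call:
move_arm(rows=[{"tx": -0.0109, "ty": -0.0047, "tz": 0, "ax": 0.2, "ay": 0.2, "az": 0.1, "jaw": 255}, {"tx": -0.0101, "ty": -0.0062, "tz": 0, "ax": 0.1, "ay": -0.1, "az": 0, "jaw": 255}, {"tx": -0.009, "ty": -0.0078, "tz": 0, "ax": 0.1, "ay": -0.1, "az": 0, "jaw": 255}, {"tx": -0.0079, "ty": -0.0089, "tz": 0, "ax": 0.1, "ay": -0.1, "az": 0, "jaw": 255}, {"tx": -0.0065, "ty": -0.01, "tz": 0, "ax": 0.2, "ay": 0, "az": 0, "jaw": 255}, {"tx": -0.0051, "ty": -0.0108, "tz": 0, "ax": 0.2, "ay": 0, "az": 0, "jaw": 255}, {"tx": -0.0035, "ty": -0.0114, "tz": 0, "ax": 0.2, "ay": 0, "az": 0, "jaw": 255}, {"tx": -0.0019, "ty": -0.0118, "tz": 0, "ax": 0.2, "ay": 0, "az": 0, "jaw": 255}, {"tx": -0.0003, "ty": -0.0119, "tz": 0, "ax": 0.2, "ay": 0, "az": 0, "jaw": 255}, {"tx": 0.0014, "ty": -0.0118, "tz": 0, "ax": 0.2, "ay": 0.1, "az": 0, "jaw": 255}])

```text
time: 14.7
tool_pos: [0.5174, -0.2077, 0.1611]
tool_rot: [0.007, 0.642, 0.767, 0.003]
contact_force: [7.6, -0.4, -2.2]
gripper_width: 0.244
```

```bash
python3 -c "
from h import *
crankplan(10,8)
fs=grab('scene','s8.png');fd=grab('side','d8.png')
a=cv2.imread('pics/s8.png')[130:330,280:480];b=cv2.imread('pics/d8.png')[180:380,200:400]
cv2.imwrite('pics/sd8.png',np.hstack([cv2.resize(x,(400,400),interpolation=cv2.INTER_CUBIC) for x in(a,b)]))
"
```

```text
r mm 85.33 phi -85.4 pos [ 0.5174 -0.2077  0.1611] F [ 7.6 -0.4 -2.2] w 0.244 t 14.7 j [-0.52 -0.06  1.85  0.    1.34 -0.69]
tangential F (resisting +) 7.6 radial out 1.0
tilt fix ax,ay deg [0.73 0.37]
az fix 0.09 tz fix mm 0.1
1 [ 0.0019 -0.0118]
2 [ 0.0035 -0.0114]
3 [ 0.0051 -0.0108]
4 [ 0.0066 -0.0099]
5 [ 0.0079 -0.0089]
6 [ 0.0091 -0.0077]
7 [ 0.01   -0.0064]
8 [ 0.0108 -0.0049]
9 [ 0.0114 -0.0034]
10 [ 0.0118 -0.0018]
```

View pics/sd8.png

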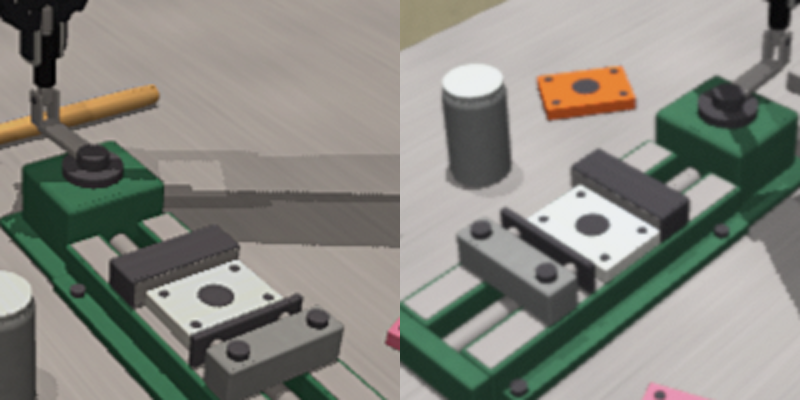

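The jaw now touches the plate (scene crop (215,295)), and a gap of about 13 mm remains to the pad. Continuing.

Call:
move_arm(rows=[{"tx": 0.0019, "ty": -0.0118, "tz": 0, "ax": 0.7, "ay": 0.4, "az": 0, "jaw": 255}, {"tx": 0.0035, "ty": -0.0114, "tz": 0, "ax": 0.2, "ay": 0, "az": 0, "jaw": 255}, {"tx": 0.0051, "ty": -0.0108, "tz": 0, "ax": 0.2, "ay": 0.1, "az": 0, "jaw": 255}, {"tx": 0.0066, "ty": -0.0099, "tz": 0, "ax": 0.2, "ay": 0.1, "az": 0, "jaw": 255}, {"tx": 0.0079, "ty": -0.0089, "tz": 0, "ax": 0.2, "ay": 0.1, "az": 0, "jaw": 255}, {"tx": 0.0091, "ty": -0.0077, "tz": 0, "ax": 0.2, "ay": 0.2, "az": 0, "jaw": 255}, {"tx": 0.01, "ty": -0.0064, "tz": 0, "ax": 0.1, "ay": 0.2, "az": 0, "jaw": 255}, {"tx": 0.0108, "ty": -0.0049, "tz": 0, "ax": 0.1, "ay": 0.2, "az": 0, "jaw": 255}, {"tx": 0.0114, "ty": -0.0034, "tz": 0, "ax": 0.1, "ay": 0.2, "az": 0, "jaw": 255}])

```text
time: 15.7
tool_pos: [0.437, -0.1653, 0.1611]
tool_rot: [0.004, 0.644, 0.765, -0.005]
contact_force: [1.1, -6.6, -2.1]
gripper_width: 0.25
```

```bash
python3 -c "
from h import *
crankplan(10,8)"
```

```text
r mm 84.99 phi -149.8 pos [ 0.437  -0.1653  0.1611] F [ 1.1 -6.6 -2.1] w 0.25 t 15.7 j [-0.51 -0.29  2.05 -0.01  1.38 -0.68]
tangential F (resisting +) 6.2 radial out 2.4
tilt fix ax,ay deg [-0.11  0.7 ]
az fix -0.2 tz fix mm 0.1
1 [ 0.0113 -0.0035]
2 [ 0.0117 -0.0019]
3 [ 0.0119 -0.0001]
4 [0.0118 0.0016]
5 [0.0115 0.0032]
6 [0.0109 0.0048]
7 [0.0101 0.0062]
8 [0.0092 0.0076]
9 [0.008  0.0088]
10 [0.0067 0.0098]
```

Call:
move_arm(rows=[{"tx": 0.0113, "ty": -0.0038, "tz": 0, "ax": 0, "ay": 0.7, "az": -0.2, "jaw": 255}, {"tx": 0.0117, "ty": -0.0021, "tz": 0, "ax": 0, "ay": 0.2, "az": 0, "jaw": 255}, {"tx": 0.0119, "ty": -0.0002, "tz": 0, "ax": 0, "ay": 0.2, "az": 0, "jaw": 255}, {"tx": 0.0118, "ty": 0.0015, "tz": 0, "ax": 0, "ay": 0.2, "az": 0, "jaw": 255}, {"tx": 0.0115, "ty": 0.0032, "tz": 0, "ax": -0.1, "ay": 0.2, "az": 0, "jaw": 255}])

```text
time: 16.2
tool_pos: [0.4259, -0.1161, 0.1611]
tool_rot: [0.004, 0.644, 0.765, -0.003]
contact_force: [-3.5, -5.7, 1.2]
gripper_width: 0.253
```

```bash
python3 -c "
from h import *
crankplan(10,8)
fs=grab('scene','s9.png');fd=grab('side','d9.png')
a=cv2.imread('pics/s9.png')[210:350,320:460];b=cv2.imread('pics/d9.png')[220:360,210:350]
cv2.imwrite('pics/sd9.png',np.hstack([cv2.resize(x,(400,400),interpolation=cv2.INTER_CUBIC) for x in(a,b)]))
"
```

```text
r mm 84.88 phi 175.6 pos [ 0.4259 -0.1161  0.1611] F [-3.5 -5.7  1.2] w 0.253 t 16.2 j [-0.43 -0.36  2.1  -0.01  1.4  -0.6 ]
tangential F (resisting +) 5.9 radial out 3.0
tilt fix ax,ay deg [0.04 0.61]
az fix -0.22 tz fix mm 0.1
1 [0.0113 0.0034]
2 [0.0108 0.005 ]
3 [0.0099 0.0067]
4 [0.0088 0.008 ]
5 [0.0076 0.0091]
6 [0.0063 0.0101]
7 [0.0048 0.0109]
8 [0.0033 0.0115]
9 [0.0016 0.0118]
10 [-0.      0.0119]
```

View pics/sd9.png

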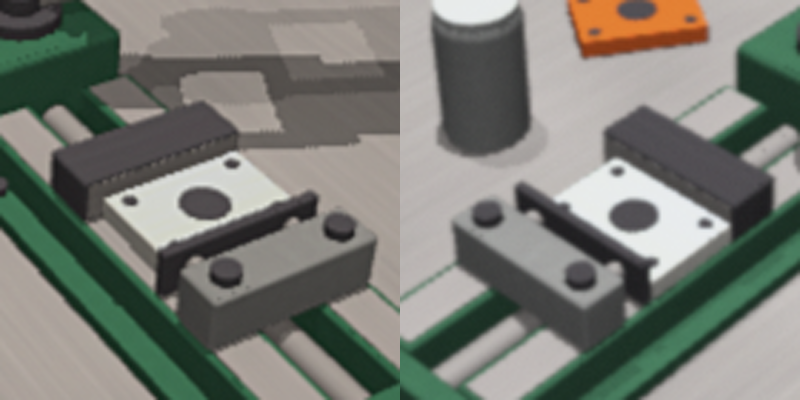

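Call:
move_arm(rows=[{"tx": 0.0112, "ty": 0.003, "tz": 0, "ax": 0, "ay": 0.6, "az": -0.2, "jaw": 255}, {"tx": 0.0108, "ty": 0.0047, "tz": 0, "ax": -0.1, "ay": 0.2, "az": 0, "jaw": 255}, {"tx": 0.0099, "ty": 0.0065, "tz": 0, "ax": -0.1, "ay": 0.2, "az": 0, "jaw": 255}])

```text
time: 16.6
tool_pos: [0.4335, -0.0871, 0.161]
tool_rot: [0.002, 0.643, 0.766, -0.002]
contact_force: [-6.1, -7.5, 2.5]
gripper_width: 0.254
```

```bash
python3 -c "
from h import *
crankplan(6,8)"
```

```text
r mm 84.79 phi 155.2 pos [ 0.4335 -0.0871  0.161 ] F [-6.1 -7.5  2.5] w 0.254 t 16.6 j [-0.36 -0.36  2.1  -0.    1.4  -0.54]
tangential F (resisting +) 9.4 radial out 2.4
tilt fix ax,ay deg [-0.02  0.27]
az fix -0.08 tz fix mm 0.0
1 [0.0094 0.0072]
2 [0.0084 0.0084]
3 [0.0069 0.0097]
4 [0.0055 0.0106]
5 [0.0039 0.0112]
6 [0.0023 0.0117]
```

Call:
move_arm(rows=[{"tx": 0.0094, "ty": 0.0072, "tz": 0, "ax": -0.1, "ay": 0.3, "az": 0, "jaw": 255}, {"tx": 0.0084, "ty": 0.0084, "tz": 0, "ax": -0.2, "ay": 0.1, "az": 0, "jaw": 255}, {"tx": 0.0069, "ty": 0.0097, "tz": 0, "ax": -0.2, "ay": 0.1, "az": 0, "jaw": 255}])

```text
time: 16.9
tool_pos: [0.4506, -0.0629, 0.161]
tool_rot: [0.0, 0.644, 0.765, -0.004]
contact_force: [-10.1, -3.5, 5.7]
gripper_width: 0.25
```

```bash
python3 -c "
from h import *
crankplan(6,8)
fs=grab('scene','s10.png');fd=grab('side','d10.png')
a=cv2.imread('pics/s10.png')[210:350,320:460];b=cv2.imread('pics/d10.png')[220:360,210:350]
cv2.imwrite('pics/sd10.png',np.hstack([cv2.resize(x,(400,400),interpolation=cv2.INTER_CUBIC) for x in(a,b)]))
"
```

```text
r mm 84.54 phi 135.1 pos [ 0.4506 -0.0629  0.161 ] F [-10.1  -3.5   5.7] w 0.25 t 16.9 j [-0.3  -0.32  2.07 -0.01  1.4  -0.47]
tangential F (resisting +) 9.6 radial out 4.7
tilt fix ax,ay deg [-0.34  0.29]
az fix -0.18 tz fix mm -0.0
1 [0.0065 0.0099]
2 [0.0051 0.0107]
3 [0.0031 0.0115]
4 [0.0015 0.0118]
5 [-0.0001  0.0119]
6 [-0.0018  0.0118]
```

View pics/sd10.png

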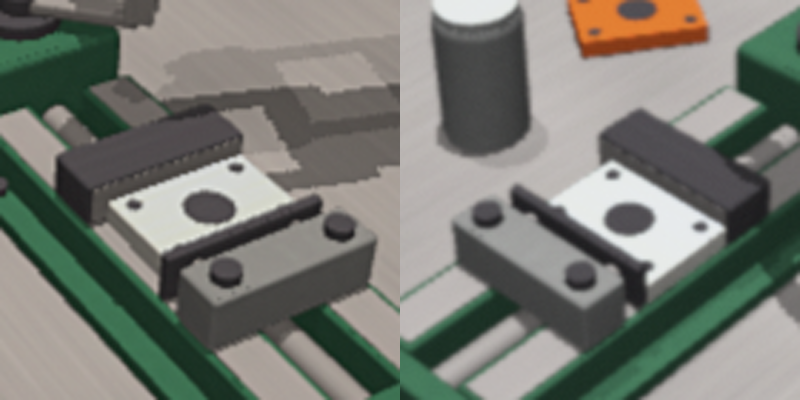

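I'll measure the pad's travel directly, matching its end patches between the first picture and now.

```bash
cat > padm.py <<'E'
from h import *
import sys
def match(fn0,fn1,box,f,X):
    a=cv2.imread(fn0);b=cv2.imread(fn1);x0,y0,x1,y1=box;k=8;m=12
    A=cv2.resize(a[y0:y1,x0:x1],None,fx=k,fy=k,interpolation=cv2.INTER_CUBIC)
    B=cv2.resize(b[y0-m:y1+m,x0-m:x1+m],None,fx=k,fy=k,interpolation=cv2.INTER_CUBIC)
    r=cv2.matchTemplate(B,A,cv2.TM_CCOEFF_NORMED);_,v,_,l=cv2.minMaxLoc(r)
    s=np.array(l)/k-m; g=(proj(f,np.array(X)+[0,.005,0])-proj(f,np.array(X)-[0,.005,0]))/10
    return np.round(s,2),'mm',round(float(s@g/(g@g)),2),'perp px',round(float(abs(s[0]*g[1]-s[1]*g[0])/np.hypot(*g)),2),round(v,2)
fs=grab('scene','pm_s.png');fd=grab('side','pm_d.png')
X=[.453,.131,.07];Y=[.564,.131,.07]
for n,P,f,z in (('scene',X,fs,'s'),('scene',Y,fs,'s'),('side',X,fd,'d'),('side',Y,fd,'d')):
    u=np.round(proj(f,P)).astype(int); 
    for h in (4,6): print(n,P[0],u,match('pics/%s0.png'%n,'pics/pm_%s.png'%z,(u[0]-h,u[1]-h,u[0]+h,u[1]+h),f,P))
E
python3 padm.py
```

```text
scene 0.453 [430 278] (array([1.38, 1.62]), 'mm', 4.23, 'perp px', 0.35, 0.98)
scene 0.453 [430 278] (array([1.12, 1.88]), 'mm', 4.17, 'perp px', 0.7, 0.89)
scene 0.564 [376 298] (array([0.62, 5.5 ]), 'mm', 8.61, 'perp px', 3.45, 0.85)
scene 0.564 [376 298] (array([0.75, 6.12]), 'mm', 9.67, 'perp px', 3.81, 0.85)
side 0.453 [296 312] (array([-1.5,  4.5]), 'mm', 7.42, 'perp px', 2.8, 0.85)
side 0.453 [296 312] (array([ 0.  , -0.62]), 'mm', -0.7, 'perp px', 0.51, 0.73)
side 0.564 [252 283] (array([-1.5,  1. ]), 'mm', 3.62, 'perp px', 0.05, 1.0)
side 0.564 [252 283] (array([-1.62,  0.88]), 'mm', 3.7, 'perp px', 0.12, 1.0)
```

The clean matches (scene far end 4.2 mm, side far end 3.65 mm) and the force (9.6 N, about 4 mm) agree that the pad is about 4 mm in. About 4 mm (36°) remains.

Call:
move_arm(rows=[{"tx": 0.0067, "ty": 0.01, "tz": 0, "ax": -0.3, "ay": 0.3, "az": -0.1, "jaw": 255}, {"tx": 0.0053, "ty": 0.0108, "tz": 0, "ax": -0.2, "ay": 0.1, "az": 0, "jaw": 255}, {"tx": 0.0033, "ty": 0.0116, "tz": 0, "ax": -0.2, "ay": 0, "az": 0, "jaw": 255}, {"tx": 0.0014, "ty": 0.0098, "tz": 0, "ax": -0.2, "ay": 0, "az": 0, "jaw": 255}])

```text
time: 17.5
tool_pos: [0.484, -0.0423, 0.1609]
tool_rot: [-0.003, 0.644, 0.765, -0.004]
contact_force: [-11.6, -0.8, 7.5]
gripper_width: 0.25
```

```bash
python3 -c "
from h import *
crankplan(1,8)";python3 padm.py | grep -E "scene 0.453|side 0.564"; python3 -c "
from h import *
crankplan(3,5)"
```

```text
r mm 84.52 phi 108.3 pos [ 0.484  -0.0423  0.1609] F [-11.6  -0.8   7.5] w 0.25 t 17.5 j [-0.24 -0.23  2.   -0.    1.38 -0.41]
tangential F (resisting +) 11.2 radial out 2.8
tilt fix ax,ay deg [-0.56 -0.  ]
az fix -0.15 tz fix mm -0.1
1 [0.0013 0.0118]
scene 0.453 [430 278] (array([12. ,  7.5]), 'mm', 28.21, 'perp px', 2.04, 0.87)
scene 0.453 [430 278] (array([2.5 , 1.38]), 'mm', 5.63, 'perp px', 0.57, 0.83)
side 0.564 [252 283] (array([-2.75,  1.88]), 'mm', 6.69, 'perp px', 0.13, 1.0)
side 0.564 [252 283] (array([-2.88,  1.62]), 'mm', 6.63, 'perp px', 0.15, 0.98)
r mm 84.5 phi 107.6 pos [ 0.485  -0.0421  0.161 ] F [-7.4  0.6  5. ] w 0.249 t 17.6 j [-0.24 -0.23  2.   -0.    1.38 -0.41]
tangential F (resisting +) 6.9 radial out 2.8
tilt fix ax,ay deg [-0.42 -0.03]
az fix -0.13 tz fix mm 0.0
1 [0.0011 0.0073]
2 [0.0005 0.0074]
3 [-0.0006  0.0074]
```

Pad about 6.7 to 7 mm in; the step agrees with the 27.5° of crank turn. About 11° more.

Call:
move_arm(rows=[{"tx": 0.0012, "ty": 0.009, "tz": 0, "ax": -0.4, "ay": 0, "az": -0.1, "jaw": 255}, {"tx": -0.0001, "ty": 0.0085, "tz": 0, "ax": -0.2, "ay": 0, "az": 0, "jaw": 255}])

```text
time: 17.8
tool_pos: [0.4984, -0.0389, 0.161]
tool_rot: [-0.003, 0.643, 0.766, -0.003]
contact_force: [-10.8, -0.1, 7.8]
gripper_width: 0.247
```

```bash
python3 -c "
from h import *
crankplan(1,8)";python3 padm.py | grep -E "scene 0.453|side 0.564"; python3 -c "
from h import *
crankplan(3,5)
a=cv2.imread('pics/pm_s.png')[210:350,320:460];b=cv2.imread('pics/pm_d.png')[220:360,210:350]
cv2.imwrite('pics/sd11.png',np.hstack([cv2.resize(x,(400,400),interpolation=cv2.INTER_CUBIC) for x in(a,b)]))
"
```

```text
r mm 84.56 phi 98.2 pos [ 0.4984 -0.0389  0.161 ] F [-10.8  -0.1   7.8] w 0.247 t 17.8 j [-0.23 -0.19  1.96 -0.    1.38 -0.4 ]
tangential F (resisting +) 10.7 radial out 1.5
tilt fix ax,ay deg [-0.51 -0.09]
az fix -0.03 tz fix mm -0.0
1 [-0.0008  0.0118]
scene 0.453 [430 278] (array([3. , 2.5]), 'mm', 7.87, 'perp px', 0.03, 0.94)
scene 0.453 [430 278] (array([3.12, 1.25]), 'mm', 6.43, 'perp px', 1.07, 0.86)
side 0.564 [252 283] (array([-3.12,  2.  ]), 'mm', 7.46, 'perp px', 0.04, 1.0)
side 0.564 [252 283] (array([-3.12,  1.75]), 'mm', 7.19, 'perp px', 0.17, 0.98)
r mm 84.56 phi 97.6 pos [ 0.4993 -0.0388  0.161 ] F [-7.5 -0.6  5.7] w 0.249 t 17.9 j [-0.23 -0.19  1.96 -0.    1.38 -0.4 ]
tangential F (resisting +) 7.5 radial out 0.4
tilt fix ax,ay deg [-0.4  -0.09]
az fix -0.03 tz fix mm -0.0
1 [-0.0002  0.0074]
2 [-0.0009  0.0074]
3 [-0.0019  0.0072]
```

View pics/sd11.png

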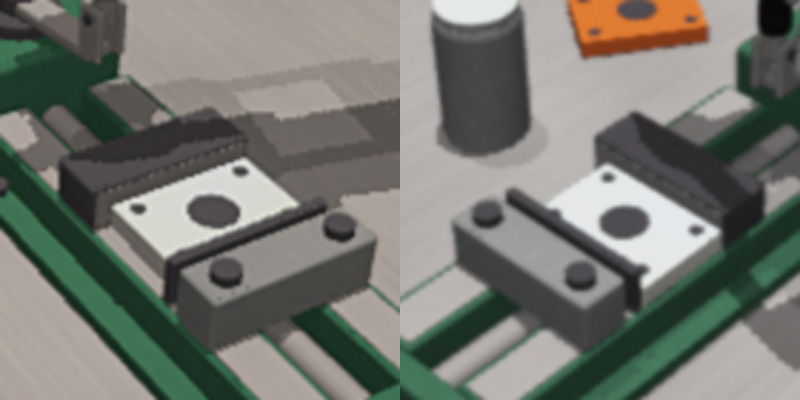

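The pad is about 7.8 mm in by vision and turn count, and the force was about 10.7 N while turning against 10.4 N expected at half-way. The plate looks square between jaw and pad. Releasing the sleeve and rising to the tab.

Call:
move_arm(rows=[{"tx": 0, "ty": -0.001, "tz": 0, "ax": 0, "ay": 0, "az": 0, "jaw": 170}, {"tx": 0, "ty": 0, "tz": 0, "ax": 0, "ay": 0, "az": 0, "jaw": 130}, {"tx": 0, "ty": 0, "tz": 0, "ax": 0, "ay": 0, "az": 1.2, "jaw": 120}, {"tx": 0, "ty": 0, "tz": -0.012, "ax": 0, "ay": 0, "az": 1.2, "jaw": 110}, {"tx": 0, "ty": 0, "tz": -0.014, "ax": 0, "ay": 0, "az": 0, "jaw": 110}, {"tx": 0.001, "ty": 0, "tz": -0.01, "ax": 0, "ay": 0, "az": 0, "jaw": 110}, {"tx": 0, "ty": 0, "tz": 0, "ax": 0, "ay": 0, "az": 0, "jaw": 110}])

```text
time: 18.6
tool_pos: [0.4997, -0.0386, 0.2007]
tool_rot: [-0.002, 0.661, 0.751, -0.001]
contact_force: [0.1, 0.1, 1.3]
gripper_width: 0.565
```

```bash
python3 -c "
from h import *
f=grab('wrist','w12.png');plan([.499,-.0362,.199],7.6);tilt()
fs=grab('scene','s12.png');fd=grab('side','d12.png')
c=np.array([.499,-.033,.17])
L=[]
for n,f in (('s12',fs),('d12',fd)):
    u=proj(f,c).astype(int); print(n,u-50)
    L.append(cv2.resize(cv2.imread('pics/%s.png'%n)[u[1]-50:u[1]+50,u[0]-50:u[0]+50],(400,400),interpolation=cv2.INTER_CUBIC))
cv2.imwrite('pics/sd12.png',np.hstack(L))
"
```

```text
pos [ 0.4994 -0.0386  0.2   ] yang 7.31 tz [-0.004  0.001 -1.   ] F [ 0.4 -0.9  0.4] w 0.57 t 18.65
shift mm [ 2.4 -0.1  1. ]
az -0.29403024502214237
tilt fix ax,ay deg [-0.24 -0.11]
s12 [307 140]
d12 [290 162]
```

View pics/sd12.png

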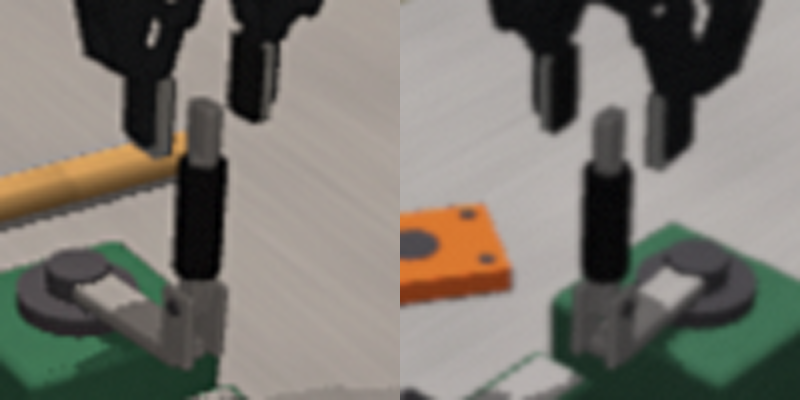

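View pics/w12.png

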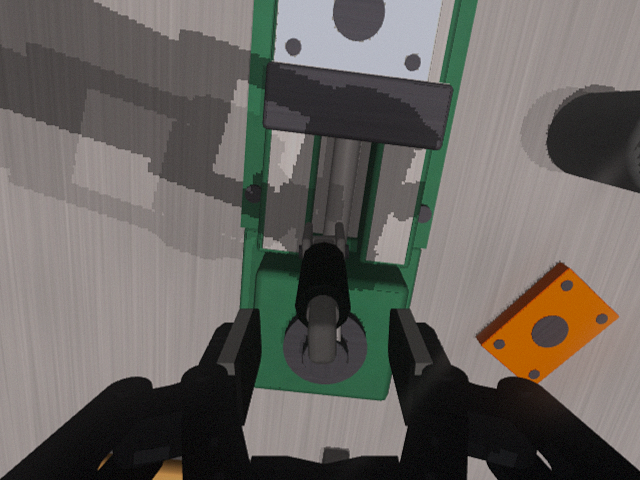

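```bash
python3 -c "
from h import *
f=grab('wrist')
a=cv2.imread('pics/w12.png')[220:420,230:430];cv2.imwrite('pics/w12c.png',cv2.resize(a,(600,600),interpolation=cv2.INTER_CUBIC))
for v in (335,345,355): print(onz(f,(321,v),.219))
print(onz(f,(324,243),.12))
"
```

```text
[ 0.49661324 -0.03082586  0.219     ]
[ 0.49708732 -0.03459686  0.219     ]
[ 0.49756953 -0.03843251  0.219     ]
[ 0.49682043 -0.03069372  0.12      ]
```

View pics/w12c.png

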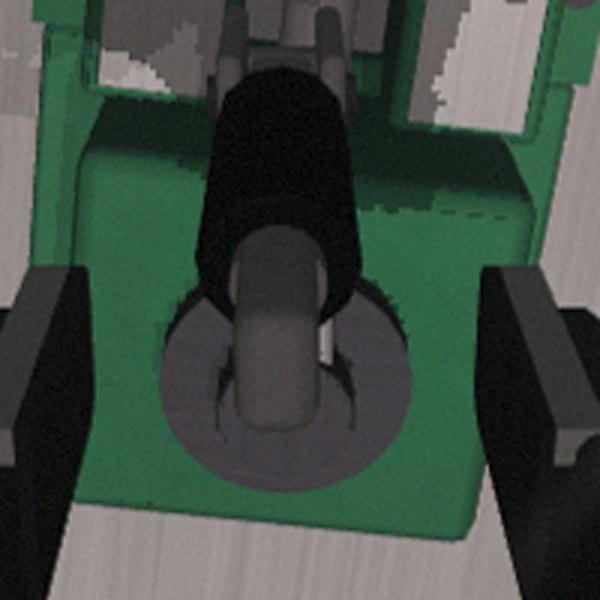

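Call:
move_arm(rows=[{"tx": 0.004, "ty": -0.002, "tz": 0, "ax": -0.2, "ay": 0, "az": 0, "jaw": 150}, {"tx": 0, "ty": 0, "tz": 0, "ax": 0, "ay": 0, "az": 0, "jaw": 150}])

```text
time: 19.0
tool_pos: [0.4947, -0.0341, 0.1962]
tool_rot: [-0.004, 0.661, 0.751, -0.001]
contact_force: [-0.3, -0.3, 0.3]
gripper_width: 0.411
```

```bash
python3 -c "
from h import *
f=grab('wrist','w13.png');plan([.497,-.0345,.199],7.6);tilt()
a=cv2.imread('pics/w13.png')[220:420,230:430];cv2.imwrite('pics/w13c.png',cv2.resize(a,(500,500),interpolation=cv2.INTER_CUBIC))"
```

```text
pos [ 0.4948 -0.0343  0.1961] yang 7.29 tz [-0.007  0.003 -1.   ] F [ 0.5 -0.5  0.1] w 0.414 t 19.05
shift mm [-0.5  2.1 -2.9]
az -0.30500455058135856
tilt fix ax,ay deg [-0.39 -0.24]
```

View pics/w13c.png

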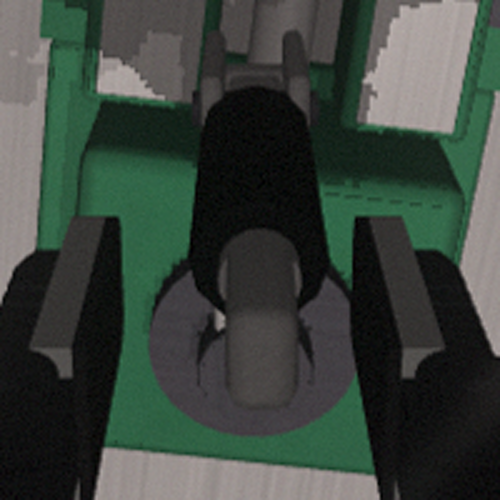

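Call:
move_arm(rows=[{"tx": 0, "ty": 0.002, "tz": -0.004, "ax": -0.3, "ay": -0.2, "az": 0, "jaw": 200}, {"tx": 0, "ty": 0, "tz": 0, "ax": 0, "ay": 0, "az": 0, "jaw": 255}, {"tx": 0, "ty": 0, "tz": 0, "ax": 0, "ay": 0, "az": 0, "jaw": 255}, {"tx": 0, "ty": 0, "tz": 0, "ax": 0, "ay": 0, "az": 0, "jaw": 255}])

```text
time: 19.45
tool_pos: [0.4969, -0.0339, 0.2004]
tool_rot: [-0.001, 0.66, 0.751, -0.0]
contact_force: [-0.5, 0.3, -0.4]
gripper_width: 0.099
```

```bash
python3 -c "
from h import *
f=grab('wrist','w14.png');plan([.497,-.0345,.199],7.6);tilt()
a=cv2.imread('pics/w14.png')[220:420,230:430];cv2.imwrite('pics/w14c.png',cv2.resize(a,(500,500),interpolation=cv2.INTER_CUBIC))"
```

```text
pos [ 0.4969 -0.0339  0.2004] yang 7.38 tz [-0.001  0.    -1.   ] F [-0.4  0.5  0.3] w 0.098 t 19.5
shift mm [-0.6 -0.   1.4]
az -0.21770766467207636
tilt fix ax,ay deg [-0.07 -0.02]
```

View pics/w14c.png

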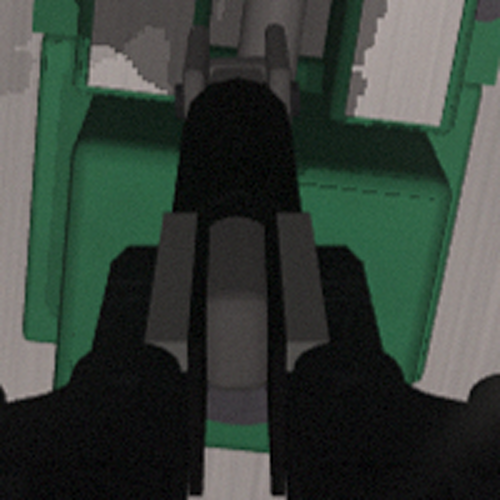

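The tab is gripped cleanly (opening 0.098, as before). Folding it down along the arc.

Call:
move_arm(rows=[{"tx": -0.0112, "ty": 0, "tz": 0.0007, "ax": 0, "ay": 0, "az": 0, "jaw": 255}, {"tx": -0.011, "ty": 0, "tz": 0.0022, "ax": 0, "ay": 0, "az": 0, "jaw": 255}, {"tx": -0.0107, "ty": 0, "tz": 0.0036, "ax": 0, "ay": 0, "az": 0, "jaw": 255}, {"tx": -0.0101, "ty": 0, "tz": 0.005, "ax": 0, "ay": 0, "az": 0, "jaw": 255}])

```text
time: 19.9
tool_pos: [0.5027, -0.0712, 0.1933]
tool_rot: [-0.006, 0.658, 0.753, 0.006]
contact_force: [-3.7, 2.1, 9.2]
gripper_width: 0.101
```

```bash
python3 -c "
from h import *
plan([.5102,-.1195,.1144],7.6);tilt();arc([.4969,-.0342,0],.1144)
"
```

```text
pos [ 0.5027 -0.0712  0.1933] yang 7.64 tz [-0.002  0.017 -1.   ] F [-3.7  2.1  9.2] w 0.101 t 19.9
shift mm [-50.2   1.   78.1]
az 0.04241879112072411
tilt fix ax,ay deg [ 0.01 -0.99]
horiz 37.5 up 78.9 R 87.4 ang 64.6
```

Call:
move_arm(rows=[{"tx": -0.0096, "ty": 0.0005, "tz": 0.0064, "ax": 0, "ay": -0.9, "az": 0, "jaw": 255}, {"tx": -0.0091, "ty": 0, "tz": 0.0069, "ax": 0, "ay": -0.2, "az": 0, "jaw": 255}, {"tx": -0.0081, "ty": 0, "tz": 0.008, "ax": 0, "ay": -0.2, "az": 0, "jaw": 255}, {"tx": -0.007, "ty": 0, "tz": 0.009, "ax": 0, "ay": 0, "az": 0, "jaw": 255}])

```text
time: 20.3
tool_pos: [0.5079, -0.1061, 0.1705]
tool_rot: [0.001, 0.659, 0.753, -0.001]
contact_force: [-5.0, -0.4, 8.2]
gripper_width: 0.101
```

```bash
python3 -c "
from h import *
plan([.5102,-.1195,.1144],7.6);tilt();arc([.4969,-.0342,0],.1144)
"
```

```text
pos [ 0.5079 -0.1061  0.1705] yang 7.62 tz [-0.    -0.002 -1.   ] F [-5.  -0.4  8.2] w 0.101 t 20.3
shift mm [-13.5   0.5  56.1]
az 0.01673815736965878
tilt fix ax,ay deg [-0.03  0.11]
horiz 72.7 up 56.1 R 91.8 ang 37.7
```

Call:
move_arm(rows=[{"tx": -0.0035, "ty": 0.0005, "tz": 0.0114, "ax": 0, "ay": 0.1, "az": 0, "jaw": 255}, {"tx": -0.004, "ty": 0, "tz": 0.0116, "ax": 0, "ay": 0, "az": 0, "jaw": 255}, {"tx": -0.0025, "ty": 0, "tz": 0.0119, "ax": 0, "ay": 0, "az": 0, "jaw": 255}])

```text
time: 20.6
tool_pos: [0.5106, -0.1242, 0.1438]
tool_rot: [0.005, 0.659, 0.752, -0.005]
contact_force: [-3.9, -5.1, 9.7]
gripper_width: 0.095
```

```bash
python3 -c "
from h import *
plan([.5102,-.1195,.1144],7.6);tilt();arc([.4969,-.0342,0],.1144)
fs=grab('scene','s15.png');fd=grab('side','d15.png')
c=np.array([.505,-.075,.14]);L=[]
for n,f in (('s15',fs),('d15',fd)):
    u=proj(f,c).astype(int); print(n,u-50)
    L.append(cv2.resize(cv2.imread('pics/%s.png'%n)[u[1]-50:u[1]+50,u[0]-50:u[0]+50],(400,400),interpolation=cv2.INTER_CUBIC))
cv2.imwrite('pics/sd15.png',np.hstack(L))
"
```

```text
pos [ 0.5106 -0.1242  0.1438] yang 7.5 tz [ 0.    -0.014 -1.   ] F [-3.9 -5.1  9.7] w 0.095 t 20.6
shift mm [ 5.1  0.2 29.3]
az -0.09999709954155378
tilt fix ax,ay deg [-0.09  0.8 ]
horiz 91.0 up 29.4 R 95.7 ang 17.9
s15 [291 145]
d15 [302 166]
```

View pics/sd15.png

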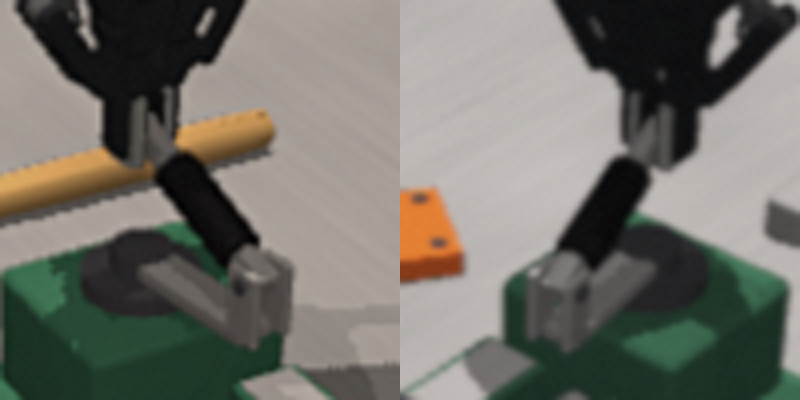

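The grip slid to the tab's end, with the handle about 25–30° above level. I'll let go, rise, close the fingers and press the tab down from above.

Call:
move_arm(rows=[{"tx": 0, "ty": 0, "tz": 0, "ax": 0, "ay": 0, "az": 0, "jaw": 130}, {"tx": 0, "ty": 0, "tz": 0, "ax": 0, "ay": 0.4, "az": 0, "jaw": 130}, {"tx": 0, "ty": 0, "tz": -0.02, "ax": 0, "ay": 0, "az": 0, "jaw": 130}, {"tx": 0, "ty": 0, "tz": -0.025, "ax": 0, "ay": 0, "az": 0, "jaw": 180}, {"tx": 0.005, "ty": 0, "tz": -0.01, "ax": 0, "ay": 0, "az": 0, "jaw": 255}, {"tx": 0.005, "ty": 0, "tz": 0, "ax": 0, "ay": 0, "az": 0, "jaw": 255}, {"tx": 0, "ty": 0, "tz": 0, "ax": 0, "ay": 0, "az": 0, "jaw": 255}, {"tx": 0, "ty": 0, "tz": 0, "ax": 0, "ay": 0, "az": 0, "jaw": 255}])

```text
time: 21.5
tool_pos: [0.5076, -0.1134, 0.1949]
tool_rot: [-0.001, 0.66, 0.751, -0.003]
contact_force: [-0.4, -0.9, -0.5]
gripper_width: 0.002
```

```bash
python3 -c "
from h import *
f=grab('wrist','w16.png');plan([.5098,-.1165,.128],7.6);tilt();arc([.4969,-.0342,0],.1144)"
```

```text
pos [ 0.5074 -0.1133  0.1945] yang 7.35 tz [-0.006 -0.003 -1.   ] F [ 0.8  0.2 -0.5] w 0.002 t 21.55
shift mm [-3.4  2.5 66.5]
az -0.24737518773986267
tilt fix ax,ay deg [-0.39  0.11]
horiz 79.8 up 80.1 R 113.1 ang 45.1
```

View pics/w16.png

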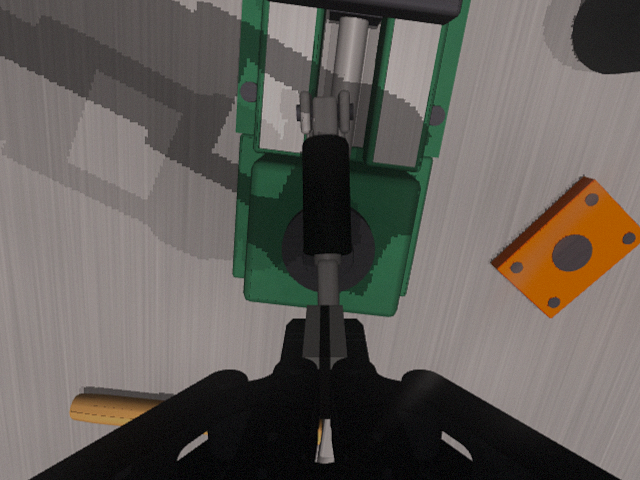

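The closed fingers are in line with the tab, at (326,310). Pressing down.

Call:
move_arm(rows=[{"tx": 0, "ty": 0.001, "tz": 0.012, "ax": -0.3, "ay": 0, "az": 0, "jaw": 255}, {"tx": 0, "ty": 0, "tz": 0.012, "ax": 0, "ay": 0, "az": 0, "jaw": 255}, {"tx": 0, "ty": 0, "tz": 0.012, "ax": 0, "ay": 0, "az": 0, "jaw": 255}, {"tx": -0.001, "ty": 0, "tz": 0.01, "ax": 0, "ay": 0, "az": 0, "jaw": 255}, {"tx": -0.001, "ty": 0, "tz": 0.006, "ax": 0, "ay": 0, "az": 0, "jaw": 255}])

```text
time: 22.05
tool_pos: [0.5079, -0.1156, 0.1364]
tool_rot: [-0.0, 0.66, 0.751, -0.002]
contact_force: [0.9, -0.4, 1.7]
gripper_width: -0.003
```

```bash
python3 -c "
from h import *
plan([.5098,-.1165,.128],7.6);tilt();arc([.4969,-.0342,0],.1144)"
```

```text
pos [ 0.5079 -0.1156  0.1364] yang 7.34 tz [-0.002 -0.002 -1.   ] F [ 0.9 -0.4  1.7] w -0.003 t 22.05
shift mm [-1.1  1.8  8.4]
az -0.25752802743545544
tilt fix ax,ay deg [-0.15  0.11]
horiz 82.1 up 22.0 R 85.0 ang 15.0
```

Call:
move_arm(rows=[{"tx": 0, "ty": 0.001, "tz": 0.006, "ax": 0, "ay": 0, "az": 0, "jaw": 255}, {"tx": 0, "ty": 0, "tz": 0.005, "ax": 0, "ay": 0, "az": 0, "jaw": 255}, {"tx": 0, "ty": 0, "tz": 0.003, "ax": 0, "ay": 0, "az": 0, "jaw": 255}])

```text
time: 22.35
tool_pos: [0.5102, -0.1168, 0.1277]
tool_rot: [0.0, 0.66, 0.751, -0.002]
contact_force: [-7.0, 0.1, 17.1]
gripper_width: 0.0
```

```bash
python3 -c "
from h import *
plan([.5098,-.1165,.128],7.6);tilt();print(manip.state()['ft_torque'])
fs=grab('scene','s17.png');fd=grab('side','d17.png')
c=np.array([.505,-.075,.12]);L=[]
for n,f in (('s17',fs),('d17',fd)):
    u=proj(f,c).astype(int); print(n,u-50)
    L.append(cv2.resize(cv2.imread('pics/%s.png'%n)[u[1]-50:u[1]+50,u[0]-50:u[0]+50],(400,400),interpolation=cv2.INTER_CUBIC))
cv2.imwrite('pics/sd17.png',np.hstack(L))
"
```

```text
pos [ 0.5102 -0.1168  0.1277] yang 7.32 tz [-0.003 -0.004 -1.   ] F [-7.   0.1 17.1] w 0.0 t 22.35
shift mm [ 0.3 -0.3 -0.3]
az -0.2756878006534862
tilt fix ax,ay deg [-0.19  0.18]
[0.19300012 1.38209096 0.01117347]
s17 [290 154]
d17 [302 175]
```

View pics/sd17.png

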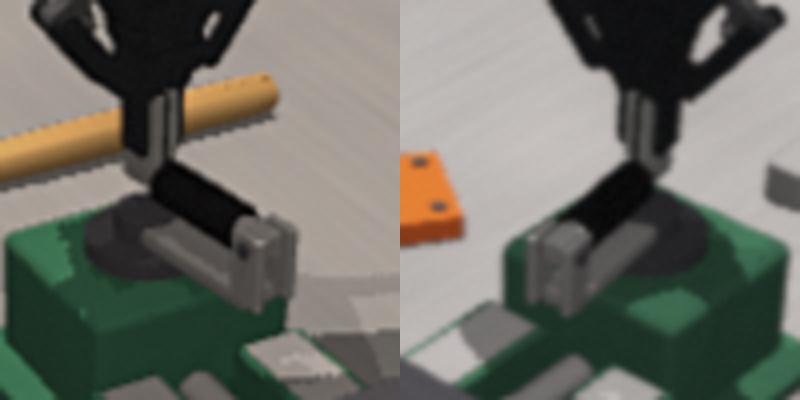

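Call:
move_arm(rows=[{"tx": 0, "ty": 0, "tz": -0.01, "ax": 0, "ay": 0, "az": 0, "jaw": 255}, {"tx": 0, "ty": 0, "tz": -0.03, "ax": 0, "ay": 0, "az": 0, "jaw": 255}, {"tx": -0.01, "ty": 0, "tz": -0.03, "ax": 0, "ay": 0, "az": 0, "jaw": 255}, {"tx": -0.02, "ty": 0, "tz": -0.02, "ax": 0, "ay": 0, "az": 0, "jaw": 255}, {"tx": -0.01, "ty": 0, "tz": 0, "ax": 0, "ay": 0, "az": 0, "jaw": 255}])

```text
time: 22.95
tool_pos: [0.5152, -0.155, 0.2202]
tool_rot: [-0.002, 0.66, 0.752, -0.002]
contact_force: [0.6, -0.4, 0.0]
gripper_width: 0.0
```

```bash
python3 -c "
from h import *
plan([.5098,-.1165,.128],7.6);tilt()
fw=grab('wrist','w18.png')
fs=grab('scene','s18.png');fd=grab('side','d18.png')
c=np.array([.505,-.075,.12]);L=[]
for n,f in (('s18',fs),('d18',fd)):
    u=proj(f,c).astype(int); print(n,u-50)
    L.append(cv2.resize(cv2.imread('pics/%s.png'%n)[u[1]-50:u[1]+50,u[0]-50:u[0]+50],(400,400),interpolation=cv2.INTER_CUBIC))
cv2.imwrite('pics/sd18.png',np.hstack(L))
a=cv2.imread('pics/w18.png')[60:330,220:440];cv2.imwrite('pics/w18c.png',cv2.resize(a,(488,600),interpolation=cv2.INTER_CUBIC))
"
```

```text
pos [ 0.5152 -0.155   0.2202] yang 7.46 tz [-0.004 -0.    -1.   ] F [ 0.6 -0.4  0. ] w 0.0 t 22.95
shift mm [38.9  0.  92.2]
az -0.13676238356669046
tilt fix ax,ay deg [-0.25 -0.01]
s18 [290 154]
d18 [302 175]
```

View pics/sd18.png

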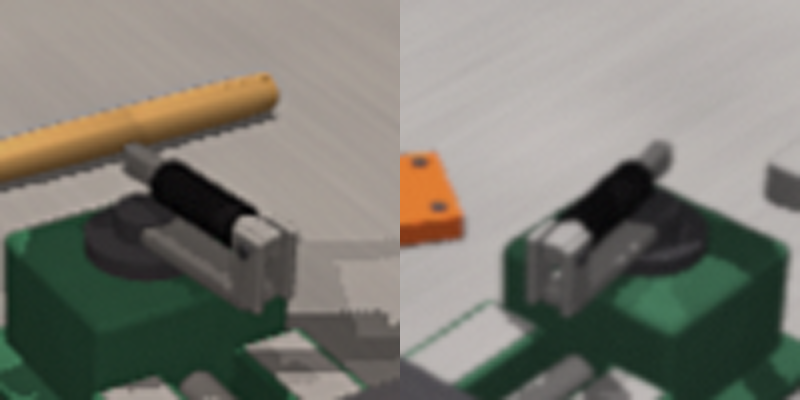

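View pics/w18.png

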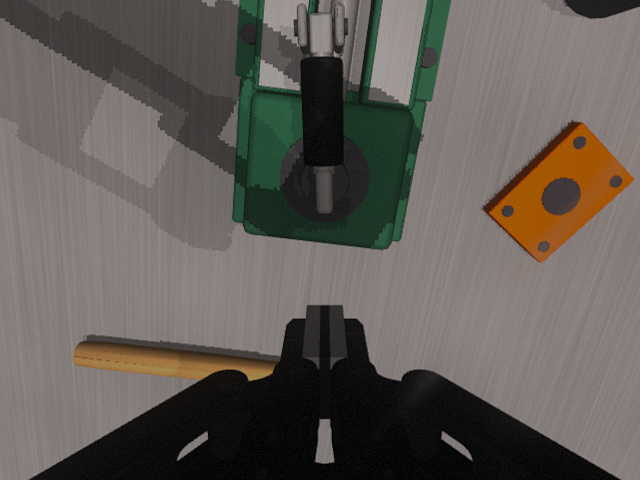

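```bash
cat > lean.py <<'E'
from h import *
fs=grab('scene');fd=grab('side')
S=lambda x,y:(290+x/4-.4,154+y/4-.4)
D=lambda x,y:(302+(x-400)/4-.4,175+y/4-.4)
P=[]
for n,a,b in (('sl out',(243,222),(570,222)),('sl in',(163,178),(639,178)),('tabend',(131,155),(663,152))):
    X,e=tri(fs,S(*a),fd,D(*b));P.append(X);print(n,np.round(X,4),round(e,4))
for i in (1,2):
    d=P[i]-P[0];print(np.degrees(np.arctan2(d[2],np.hypot(d[0],d[1]))),np.linalg.norm(d))
E
python3 lean.py
```

```text
sl out [ 0.5018 -0.0467  0.1244] 0.0002
sl in [ 0.5083 -0.1062  0.1184] 0.0017
tabend [ 0.5124 -0.1296  0.1205] 0.0015
-5.768905503188012 0.06011507623539472
-2.709941976156574 0.08363339446108103
```

The tab end triangulates to z = 0.1205 m against 0.120 m for level, and the press met a hard stop at 0.1277 m (tab top 0.128 m). The handle is fully folded. Final check of the clamp:

```bash
python3 padm.py | grep -E "scene 0.453|side 0.564"; python3 -c "
from h import *
a=cv2.imread('pics/pm_s.png')[150:400,220:470];b=cv2.imread('pics/pm_d.png')[180:380,170:420]
cv2.imwrite('pics/fin.png',np.hstack([cv2.resize(a,(400,400),interpolation=cv2.INTER_CUBIC),cv2.resize(b,(400,400),interpolation=cv2.INTER_CUBIC)]))
f=grab('wrist')
"
```

```text
scene 0.453 [430 278] (array([2.88, 2.38]), 'mm', 7.51, 'perp px', 0.05, 0.99)
scene 0.453 [430 278] (array([3.  , 1.38]), 'mm', 6.4, 'perp px', 0.89, 0.92)
side 0.564 [252 283] (array([-3.12,  2.  ]), 'mm', 7.46, 'perp px', 0.04, 1.0)
side 0.564 [252 283] (array([-3.25,  1.75]), 'mm', 7.41, 'perp px', 0.24, 0.98)
```

View pics/fin.png

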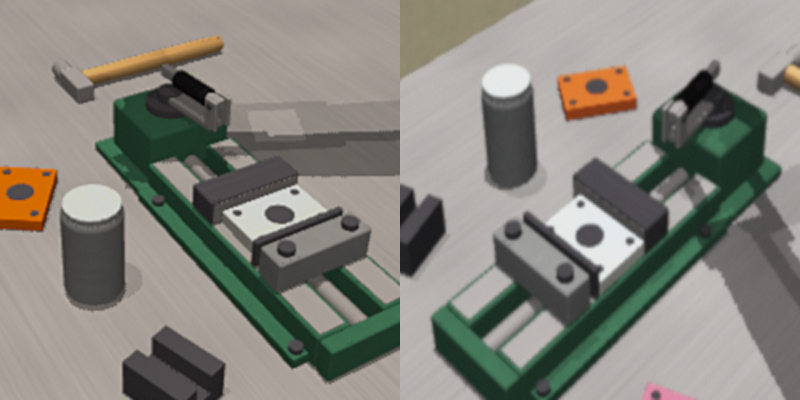

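The final view shows the plate flat and square between jaw and pad, the pad about 7.5 mm in, the handle folded, and the hammer, can and V-block where they were. Handing in.

```bash
python3 -c "
from h import *
print(manip.job_done())"
```

```text
the job is handed in; nothing more can be done
None
```

The plate is clamped and the job is handed in, at about 23 s of the 72 s allowed. The handle went upright to its stop, then about 1.5 turns clockwise (roughly 542°), then was folded back down.

**Clamp:** In the last pictures the pad sits about 7.5 mm in of its 16 mm, with the plate flat and square between jaw and pad. At the end of turning, the force at the handle was about 10.7 N, against 10.4 N expected half-way. The wider image patch on the scene view gave 6.4 mm with a poorer match; I trusted the cleaner ones.

**Handle:** The final press met a hard stop with the fingertips at 127.7 mm (the folded tab's top is at 128 mm). The tab end then triangulated to 120.5 mm, against 120 mm for level. The slope along the sleeve alone read 3–6° the other way, which I put down to picture error.

**What went wrong on the way:**
- **Raising:** the pinch on the tab slipped and the handle stopped about 7° short. I regripped on the sleeve and pushed it to the stop at about 28 N.
- **Folding:** the pinch slipped again at about 25–30° above level, so I finished with closed fingers pressing at about 17 N.

The hammer, can and V-block show where they stood in the final pictures. I saw nothing touch them, and the arm was clear of everything at hand-in.

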